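# Find the loose bolt on the project case and hold its cover open

## Robot

A 6-joint arm with a two-finger parallel gripper is mounted at the origin on the work surface. World frame = base frame: x ahead of the robot, y to its left, z up, the work surface at z = 0. Lengths are in m, angles in rad, forces in N, time in s.
With the tool pointing down it reaches from about 0.35 to 0.975 m from the base axis. Payload 4.9 kg.
Tool frame: the origin (TCP) lies at the very end of the fingers, on their centre line; the grasp point (between the pads) lies 19 mm behind it; z points along the fingers, x is the direction in which the jaws open and shut, and the axes are right-handed (so a half turn about z gives the same grasp; the last joint's range is limited). The gripper opens to 85 mm and grips with 20 to 120 N. Pads are 22 mm wide; open, the fingers measure 114 mm over their backs; the gripper's body (76 mm by 85 mm) begins 54 mm behind the grasp point. The pads swing forward as they close: fully open they stand 13 mm farther back than shut.
Start: joints at [-1.304, 0.053, 1.613, -0, 1.476, -0.119], TCP at [0.235, -0.579, 0.231] pointing down, gripper open.
Joint ranges: [-3.01, 3.01], [-1.01, 2.22], [0.06, 2.58], [-1.02, 4.17], [0.09, 2.62], [-3.14, 3.14]. Speed limits (rad/s): [2.57, 2.57, 3.14, 3.14, 3.14, 3.14].

## Interface

Orientations are given as a unit quaternion [w, x, y, z].
In Python, from plant import * gives the robot as it stands.
- The arm moves only by the shell command python3 -m inch 'ROWS'. ROWS is text: rows parted by semicolons, each of 7 numbers parted by spaces: the shift along the tool's x, y, z in m, then the turn, a rotation vector about the tool's x, y, z in rad, then the closure, from 0 (fully open) to 1 (shut). A call has 1 to 10 rows; each row shifts and turns the commanded pose from where the row before left it, along the tool's axes as they then stand; what a row does not reach is not made up. A row lasts 1/12 s, in which the tool goes at most 41.7 mm and 7.16 degrees, less where a joint would pass 70% of its speed; a pose out of reach is approached as far as the arm can. A call with a gripper value outside its range is refused whole. The fingers move at their own pace and stop on an object; the grip force is fixed at half the most. Time passes only in rows, so rows that do not move let the fingers close. It gives the time, the measured TCP pose, the force and the opening at its end, in the units of the state.
- state(): the state, without advancing time (a new reading comes with each control period).
- grab_frame(name): name is "scene" or "top" or "wrist"; returns the picture (420x560x3 uint8, blue, green, red); there is no depth.
- camera_info(name): a dict with "vertical_fov" (degrees; the focal length in pixels is half the picture's height over the tangent of half this angle, whatever the lens; pixels are square), "cx", "cy" (the principal point, pixels), "k1" (the pictures are not rectified: a ray, as slopes to the right and down, at radius r is drawn at 1 + k1 r^2 times it, then the intrinsics apply), "origin" and "rotation" of the camera in the world. Camera axes: x right, y down, z forward; pixel columns grow to the right and rows downward; lengths in m; the calibration is good to about 2 mm. A picture is of the moment at which its call begins: read the wrist's pose just before it. camera_info takes no time and is no camera call; for the wrist camera it gives the pose at the moment of the call.
- job_done(): hands the job in, once; it reports no verdict.
The state is a dict: "time": time; "joint_pos": joint angles; "joint_vel": joint speeds; "joint_efforts": joint torques, N m; "tool_pos": TCP position; "tool_rot": TCP orientation; "contact_force": force on the tool from outside, world axes, zero at the start; "ft_torque": the same for the moment, N m; "gripper_width": opening from 0.0 (shut) to 1.0 (fully open).
Only numpy, scipy, OpenCV 4.12 (cv2) and the standard library are available. Lean on these libraries where they do the work, as an engineer would, in place of code of your own. Each camera call takes 0.05 s, during which the arm holds its last target.

## Task

One of the three bolts on the plywood project case has come loose. Lay the nut driver ready, its handle centred in both notches of the raised rest, and let go of it; then tap all three bolts firmly from above, one after another from the robot's left to its right, to find the one that sinks. Lift the hinged cover directly behind the loose bolt by its tab to about 45 degrees and finish while still holding it open there, so that the nut inside can be reached; keep the other two covers shut and do not disturb the chair, mouse or glue jar.

Things in the scene. Friction and masses are not known exactly. Their poses are not given: they have to be found in the camera images.
- driver_mid (a point): Nut driver lying on the table, 0.15 kg. Flat-sided wooden handle, a bar 120 long x 26 wide x 30 high (mm), with a thin steel shaft and 16 mm socket reaching 77 mm beyond one end. Point: centre of the handle (15 mm above its underside; within 10 mm of the balance point). x along the driver towards the socket, z up.
- rest_seat (a point): Raised rest, fixed: plywood base 110 x 70 x 10 mm and two upright plates 12 mm thick, 32 mm either side of the middle along x (52 mm clear between them, for the fingers). Each has a flat-floored notch in its top, 34 mm wide, 12 mm deep. Point: midway between the notches, at floor height (60 mm above the table). x runs through both notches: the handle lies along x, either way round, its centre 15 mm above this point.
- bolt_left_top (a point): Hex steel bolt head, 22 mm across its corners, 10 mm tall, on the front strip of the fixed plywood case, at the robot-left (+y) end. Point: centre of the head's top face, 19 mm above the strip (79 mm above the table) as found; z up. Bolts stand 100 mm apart in a row.
- bolt_left (a joint): How far this bolt has sunk (m): 0 as found. A tight bolt stays at 0 to 0.001 however it is tapped; the loose one slides down 0.007 to its stop under about 2 N of push and stays down.
- cover_left_tab (a point): Upright wooden tab on the hinged cover directly behind the bolt at the robot-left (+y) end: 28 long (x), 12 thick (y), 36 tall (mm), on a plywood plate 86 wide, 82 long, 8 thick. Point: on the tab's mid-plane, 26 above the plate's upper face, 10 below the tab's top; 94 above the table when shut; 66 from the hinge line and 34 above it. x from tab to hinge, z out of the cover.
- cover_left_hinge (a point): Middle of this cover's hinge line, along its y, on the far side of the case from the bolts, 60 mm above the table.
- cover_left (a joint): Opening angle of this cover (rad): 0 shut, growing as the tab side rises, stop at 1.3. The hinge is free and the cover (0.12 kg) falls shut when let go from any angle.
- bolt_mid_top (a point): Hex steel bolt head, 22 mm across its corners, 10 mm tall, on the front strip of the fixed plywood case, at the middle. Point: centre of the head's top face, 19 mm above the strip (79 mm above the table) as found; z up. Bolts stand 100 mm apart in a row.
- bolt_mid (a joint): How far this bolt has sunk (m): 0 as found. A tight bolt stays at 0 to 0.001 however it is tapped; the loose one slides down 0.007 to its stop under about 2 N of push and stays down.
- cover_mid_tab (a point): Upright wooden tab on the hinged cover directly behind the bolt at the middle: 28 long (x), 12 thick (y), 36 tall (mm), on a plywood plate 86 wide, 82 long, 8 thick. Point: on the tab's mid-plane, 26 above the plate's upper face, 10 below the tab's top; 94 above the table when shut; 66 from the hinge line and 34 above it. x from tab to hinge, z out of the cover.
- cover_mid_hinge (a point): Middle of this cover's hinge line, along its y, on the far side of the case from the bolts, 60 mm above the table.
- cover_mid (a joint): Opening angle of this cover (rad): 0 shut, growing as the tab side rises, stop at 1.3. The hinge is free and the cover (0.12 kg) falls shut when let go from any angle.
- bolt_right_top (a point): Hex steel bolt head, 22 mm across its corners, 10 mm tall, on the front strip of the fixed plywood case, at the robot-right (-y) end. Point: centre of the head's top face, 19 mm above the strip (79 mm above the table) as found; z up. Bolts stand 100 mm apart in a row.
- bolt_right (a joint): How far this bolt has sunk (m): 0 as found. A tight bolt stays at 0 to 0.001 however it is tapped; the loose one slides down 0.007 to its stop under about 2 N of push and stays down.
- cover_right_tab (a point): Upright wooden tab on the hinged cover directly behind the bolt at the robot-right (-y) end: 28 long (x), 12 thick (y), 36 tall (mm), on a plywood plate 86 wide, 82 long, 8 thick. Point: on the tab's mid-plane, 26 above the plate's upper face, 10 below the tab's top; 94 above the table when shut; 66 from the hinge line and 34 above it. x from tab to hinge, z out of the cover.
- cover_right_hinge (a point): Middle of this cover's hinge line, along its y, on the far side of the case from the bolts, 60 mm above the table.
- cover_right (a joint): Opening angle of this cover (rad): 0 shut, growing as the tab side rises, stop at 1.3. The hinge is free and the cover (0.12 kg) falls shut when let go from any angle.
- model_chair: Bystander: small model chair of wooden strips, 50 x 50 x 100 mm, beyond the case. Origin under its centre.
- mouse: Bystander: black wireless computer mouse, 100 x 58 x 32 mm, beyond the case. Origin under its centre.
- glue: Bystander: glue jar, 50 mm across, 90 mm tall, beyond the case. Origin under its centre.
There are look-alikes about, which are no part of the job. Leave any purple look-alike of the part that bears rest_seat alone.

How it is judged:
By the outcome, as a careful person would: the job done as asked, in the order asked, and still so for the second after the job is handed in, while the arm keeps its last pose, push and grip.
It also fails if it takes over 64 s, if anything falls off the work surface, if the arm or the gripper's body presses on something with over 40 N, if the wrist force passes 120 N, or if a joint passes its speed limit or range.

## Working session

There is one attempt and no reset: what is moved stays moved. The work goes in short steps, Python scripts to look and compute and a shell command to move; the robot and the scene stay as the last step left them, time stands still between calls to the robot, and variables do not carry over. Pictures are saved under pics/ and viewed, and the job is handed in when it is done.

```bash
ls; mkdir -p pics; python3 - <<'E'
from plant import *
import cv2
s=state();print(s)
for n in ["scene","top","wrist"]:
    c=camera_info(n);print(n,c)
    cv2.imwrite(f"pics/{n}0.png",grab_frame(n))
E
```

```text
pics
{'time': 0.0, 'joint_pos': array([-1.30396620e+00,  5.33704109e-02,  1.61430656e+00, -4.02073187e-05,
        1.47599018e+00, -1.19003782e-01]), 'joint_vel': array([-0.00038196, -0.00094889,  0.00047504,  0.00123515,  0.00051766,
       -0.0006192 ]), 'joint_efforts': array([-1.04163182e-04, -3.93679941e+01, -3.70176065e+01, -1.75340506e-04,
        6.97853859e-03,  4.52430243e-06]), 'tool_pos': array([ 0.23502863, -0.57844877,  0.23004711]), 'tool_rot': array([-6.62122948e-04,  8.29558301e-01, -5.58419151e-01, -7.98669681e-04]), 'contact_force': array([-0.3104597 , -0.01097088,  0.84260989]), 'ft_torque': array([ 0.00219864,  0.01669358, -0.07310876]), 'gripper_width': 1.0014256098289818}
scene {'vertical_fov': 45.53473734737673, 'cx': 288.08014946187427, 'cy': 209.01406466134577, 'k1': -0.024631882526848142, 'origin': array([ 1.49208051, -0.26145463,  0.87171437]), 'rotation': array([-0.34931868,  0.71552215,  0.54841781, -0.25542595])}
top {'vertical_fov': 42.28659660417269, 'cx': 289.0911729618923, 'cy': 209.7495877431274, 'k1': -0.08609677280320718, 'origin': array([3.10308795e-01, 1.09566659e-03, 1.29611644e+00]), 'rotation': array([ 0.05558414, -0.69888825,  0.71010422, -0.06494314])}
wrist {'vertical_fov': 69.24950968653862, 'cx': 278.28335755777, 'cy': 213.3670408859896, 'k1': -0.066458591885261, 'origin': array([ 0.31356272, -0.54671703,  0.37335586]), 'rotation': array([ 0.13475192,  0.81847774, -0.55090109, -0.0918918 ])}
```

View pics/scene0.png

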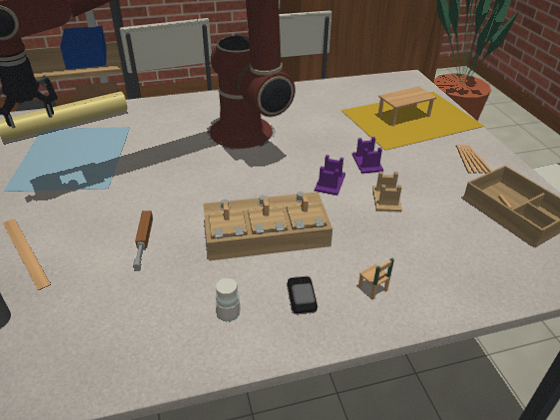

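View pics/top0.png

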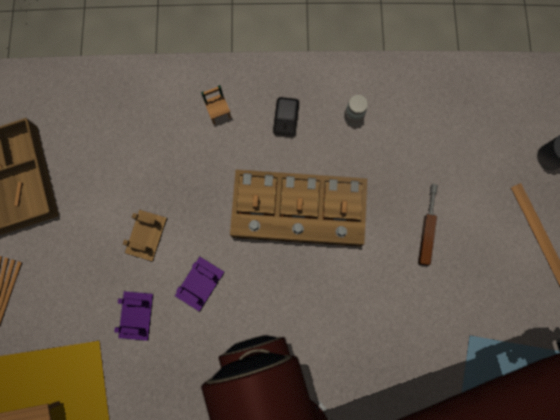

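View pics/wrist0.png

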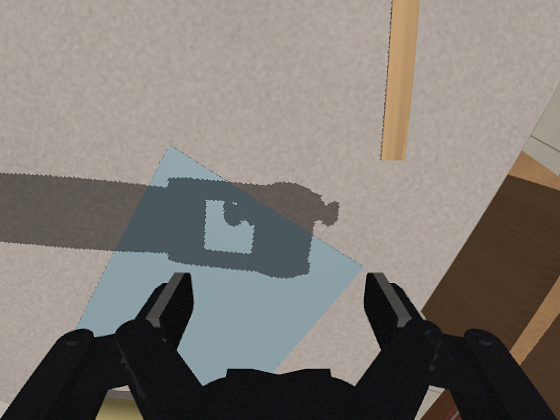

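Top view: driver at (428,240), its handle red-brown; stick at (540,235) is the only look-alike. Rest candidates: plywood one at (145,235), purple ones at (200,284) and (135,316), so I choose the plywood one. Case is at (300,208). Enlarging crops next.

```bash
cat > h.py <<'E'
import numpy as np, cv2
from scipy.spatial.transform import Rotation as R
def Rq(q): return R.from_quat([q[1],q[2],q[3],q[0]])
def K(c,H=420):
    f=H/2/np.tan(np.radians(c["vertical_fov"])/2)
    return np.array([[f,0,c["cx"]],[0,f,c["cy"]],[0,0,1.]])
def D(c): return np.array([c["k1"],0,0,0,0.])
def proj(c,P):
    rm=Rq(c["rotation"]).as_matrix().T
    t=-rm@c["origin"]
    p,_=cv2.projectPoints(np.atleast_2d(np.array(P,float)),cv2.Rodrigues(rm)[0],t,K(c),D(c));return p.reshape(-1,2)
def ray(c,uv):
    n=cv2.undistortPointsIter(np.array([[uv]],float),K(c),D(c),None,None,(3,50,1e-10)).ravel()
    d=Rq(c["rotation"]).apply([n[0],n[1],1]);return c["origin"],d/np.linalg.norm(d)
def atz(c,uv,z):
    o,d=ray(c,uv);return o+d*(z-o[2])/d[2]
def tri(obs):
    A=np.zeros((3,3));b=np.zeros(3)
    for c,uv in obs:
        o,d=ray(c,uv);M=np.eye(3)-np.outer(d,d);A+=M;b+=M@o
    p=np.linalg.solve(A,b)
    res=[np.linalg.norm((np.eye(3)-np.outer(ray(c,uv)[1],ray(c,uv)[1]))@(p-c["origin"])) for c,uv in obs]
    return p,res
def crop(src,dst,x0,y0,x1,y1,s):
    im=cv2.imread(src)[y0:y1,x0:x1]
    im=cv2.resize(im,None,fx=s,fy=s,interpolation=cv2.INTER_CUBIC)
    for x in range((x0+9)//10*10,x1,10):
        cv2.line(im,(int((x-x0+.5)*s),0),(int((x-x0+.5)*s),6 if x%50 else 14),(0,255,255),1)
        if x%20==0: cv2.putText(im,str(x),(int((x-x0+.5)*s)-10,24),0,.4,(0,255,255),1)
    for y in range((y0+9)//10*10,y1,10):
        cv2.line(im,(0,int((y-y0+.5)*s)),(6,int((y-y0+.5)*s)),(0,255,255),1)
        if y%20==0: cv2.putText(im,str(y),(8,int((y-y0+.5)*s)+4),0,.4,(0,255,255),1)
    cv2.imwrite(dst,im)
E
python3 - <<'E'
from h import *
crop("pics/top0.png","pics/t_case.png",220,160,380,255,5)
crop("pics/top0.png","pics/t_drv.png",390,170,490,280,5)
crop("pics/top0.png","pics/t_rest.png",90,200,190,275,7)
crop("pics/scene0.png","pics/s_drv.png",120,200,170,280,7)
crop("pics/scene0.png","pics/s_rest.png",360,160,420,220,9)
crop("pics/scene0.png","pics/s_case.png",195,185,340,265,5)
E
```

```text
(no output)
```

View pics/t_case.png

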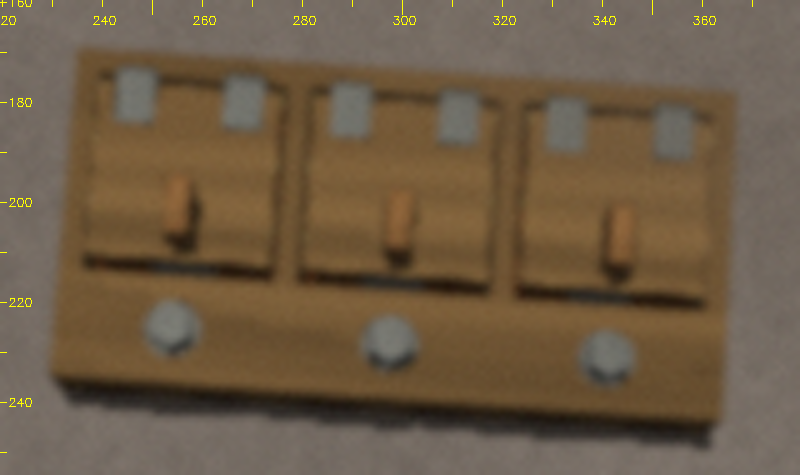

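View pics/t_drv.png

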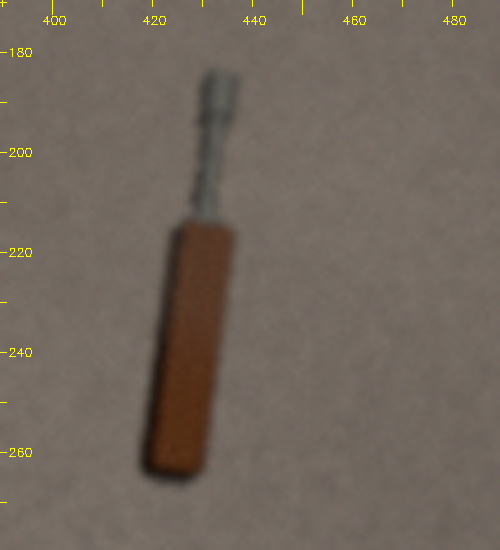

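View pics/t_rest.png

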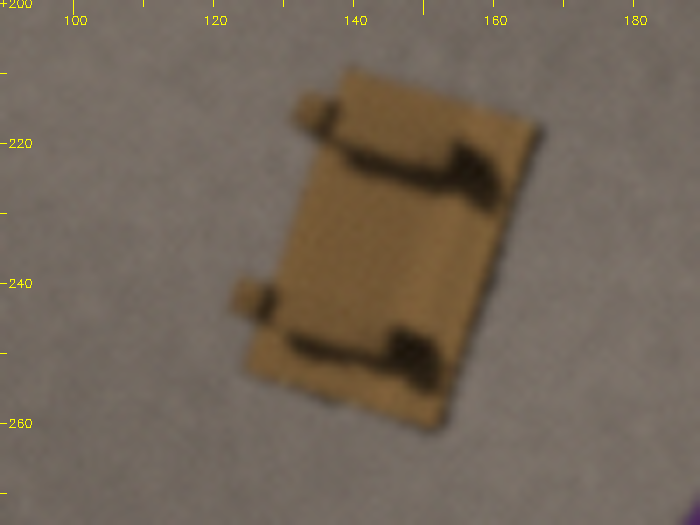

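View pics/s_drv.png

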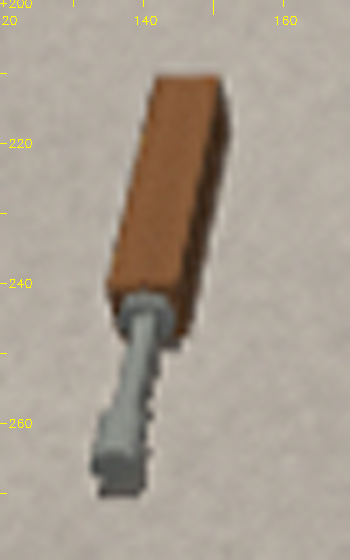

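View pics/s_rest.png

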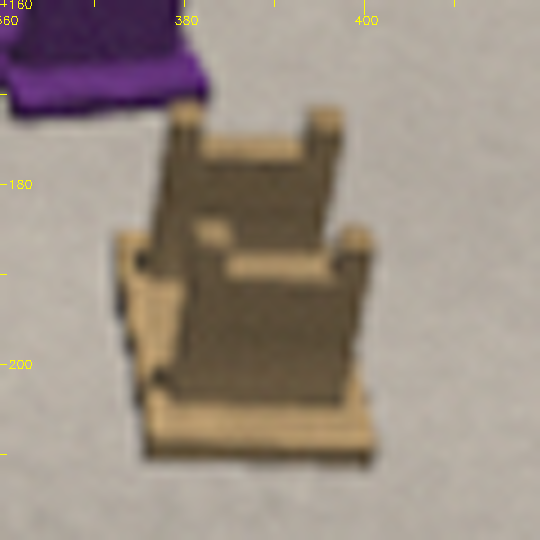

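View pics/s_case.png

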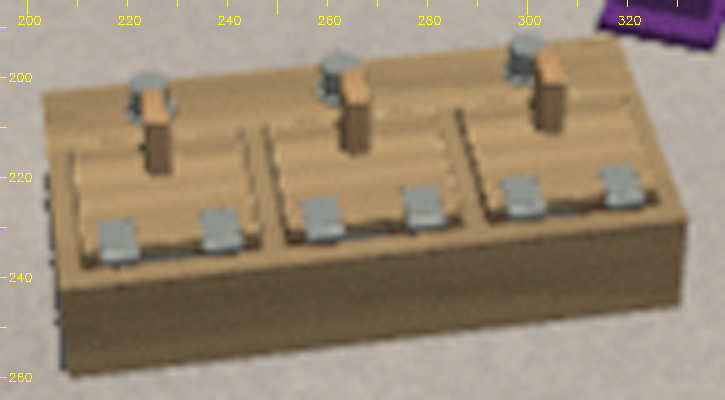

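```bash
cat > fit.py <<'E'
from h import *
from plant import camera_info
from scipy.optimize import least_squares
def fitpose(obs,x0):
    # obs: list (cam, local xyz, uv); params x,y,z,yaw
    def f(p):
        r=[]
        for c,l,uv in obs:
            P=R.from_euler('z',p[3]).apply(l)+p[:3]
            r.append(proj(c,P)[0]-uv)
        return np.ravel(r)
    s=least_squares(f,x0,loss='soft_l1');return s.x,f(s.x).reshape(-1,2)
E
python3 - <<'E'
from fit import *
T=camera_info("top");S=camera_info("scene")
np.set_printoptions(precision=4,suppress=True)
h=15e-3
# driver origin handle centre; x to socket
obs=[(T,[.06,.013,h],(426.5,214)),(T,[.06,-.013,h],(436.3,215)),(T,[-.06,-.013,h],(429.8,264)),(T,[-.06,.013,h],(419.3,263.5)),
 (S,[-.06,-.013,h],(141.6,210.2)),(S,[-.06,.013,h],(150.6,210.2)),(S,[.06,-.013,h],(135,240.3)),(S,[.06,.013,h],(144.8,241))]
x,r=fitpose(obs,[.3,-.3,.02,0]);print("driver",x,np.degrees(x[3]));print(r)
# rest
b=-.05
obs=[(T,[.055,.035,b],(139.1,209.2)),(T,[.055,-.035,b],(166.6,217.4)),(T,[-.055,-.035,b],(152.4,260.9)),(T,[-.055,.035,b],(125.2,252.6)),
 (S,[.026,-.017,0],(384.8,187.8)),(S,[.026,.017,0],(396.2,187.8)),(S,[.038,-.017,0],(384.8,190.6)),(S,[.038,.017,0],(396.2,190.6)),
 (S,[-.026,-.017,0],(382.1,177.3)),(S,[-.026,.017,0],(393.2,177.3)),(S,[-.038,-.017,0],(382.1,174.7)),(S,[-.038,.017,0],(393.2,174.7))]
x,r=fitpose(obs,[.3,.3,.06,-.2]);print("rest",x,np.degrees(x[3]));print(r)
for n,a,c in [("R",(341.1,230.7),(224.3,200.5)),("M",(297.3,227.9),(262.5,196.9)),("L",(253.9,224.9),(299.1,193.9))]:
    print(n,*tri([(T,a),(S,c)]), atz(T,a,.079))
E
```

```text
driver [ 0.4535 -0.3451  0.0136 -0.1878] -10.760097342570837
[[-0.7526 -0.5852]
 [ 0.0996  0.2588]
 [ 0.2304  0.8958]
 [-0.0907 -0.4479]
 [-0.3569  0.2651]
 [ 0.5182 -0.1115]
 [-0.7183  0.4679]
 [ 0.1019 -0.6755]]
rest [ 0.4764  0.3276  0.0604 -0.2969] -17.010248504615763
[[-0.4713 -0.299 ]
 [-0.5883 -0.5097]
 [-0.7259 -0.0301]
 [-1.1798 -0.0046]
 [-1.1691  0.0737]
 [-0.2361  0.441 ]
 [-0.627  -0.1299]
 [ 0.3902  0.2399]
 [-0.7367 -0.2808]
 [ 0.1439  0.076 ]
 [-1.242  -0.0979]
 [-0.4399  0.2566]]
R [ 0.47   -0.1335  0.08  ] [np.float64(0.0002494180723714203), np.float64(0.00024941807237139246)] [ 0.4701 -0.1338  0.079 ]
M [ 0.4781 -0.0344  0.079 ] [np.float64(0.00031041050510203876), np.float64(0.00031041050510207833)] [ 0.478  -0.0347  0.079 ]
L [0.4866 0.0633 0.077 ] [np.float64(0.0002139045786763914), np.float64(0.00021390457867639606)] [0.4863 0.0634 0.079 ]
```

```bash
cat > plan.py <<'E'
import sys
from h import *
from plant import state
def tool(heading,tilt=0):
    # heading deg of tool x; z down, then tilt deg about world-horizontal tool x axis
    h=np.radians(heading); x=np.array([np.cos(h),np.sin(h),0]); z=np.array([0,0,-1.]); y=np.cross(z,x)
    return R.from_matrix(np.c_[x,y,z])*R.from_euler('x',np.radians(tilt))
def rows(pos,rot,n=None,cur=None):
    s=state()
    p=s["tool_pos"];q=Rq(s["tool_rot"])
    if cur is not None:p,q=cur
    d=q.inv().apply(np.array(pos)-p); w=(q.inv()*rot).as_rotvec()
    if n is None: n=max(1,int(np.ceil(max(np.linalg.norm(d)/.040,np.degrees(np.linalg.norm(w))/7.0))))
    M=sum(R.from_rotvec(w/n*k).as_matrix() for k in range(n))
    v=np.linalg.solve(M,d)
    print(n,"rows of", " ".join(f"{a:.4f}" for a in v)," ".join(f"{a:.4f}" for a in w/n))
def heading(): 
    x=Rq(state()["tool_rot"]).apply([1,0,0]);return np.degrees(np.arctan2(x[1],x[0]))
E
python3 - <<'E'
from plan import *
rows([.4535,-.345,.16],tool(-100.8))
E
```

```text
9 rows of -0.0229 -0.0278 0.0078 0.0000 0.0002 0.0638
```

```bash
python3 -m inch '-0.0229 -0.0278 0.0078 0 0 0.0638 0;-0.0229 -0.0278 0.0078 0 0 0.0638 0;-0.0229 -0.0278 0.0078 0 0 0.0638 0;-0.0229 -0.0278 0.0078 0 0 0.0638 0;-0.0229 -0.0278 0.0078 0 0 0.0638 0;-0.0229 -0.0278 0.0078 0 0 0.0638 0;-0.0229 -0.0278 0.0078 0 0 0.0638 0;-0.0229 -0.0278 0.0078 0 0 0.0638 0;-0.0229 -0.0278 0.0078 0 0 0.0638 0;0 0 0 0 0 0 0'
python3 - <<'E'
from plan import *
from plant import *
s=state();c=camera_info("wrist");im=grab_frame("wrist");cv2.imwrite("pics/w1.png",im)
print(s["tool_pos"],heading(),s["time"])
import pickle;pickle.dump(c,open("pics/w1.pkl","wb"))
print(proj(c,[[.4535,-.3451,.03]]))
E
```

```text
time: 0.98
tool_pos: [0.4564, -0.3409, 0.1589]
tool_rot: [0.001, -0.639, 0.769, 0.002]
contact_force: [-0.0, 0.8, -1.0]
gripper_width: 0.996
[ 0.4563838  -0.34090205  0.15889841] -100.5306815772933 0.9833
[[284.96727404 207.03298208]]
```

View pics/w1.png

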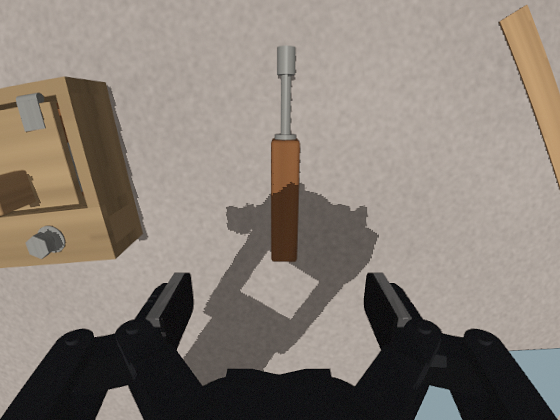

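The wrist view shows the handle from (285,139) to (285,261), socket up at (286,60). I'll enlarge it and refine.

```bash
python3 - <<'E'
from h import *
crop("pics/w1.png","pics/w1c.png",250,120,320,275,3.8)
E
```

```text
(no output)
```

View pics/w1c.png

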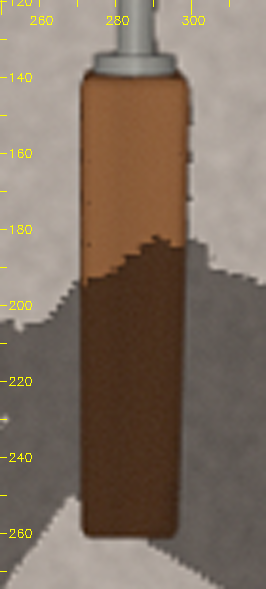

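```bash
python3 - <<'E'
from fit import *
from plan import *
import pickle
W=pickle.load(open("pics/w1.pkl","rb"))
T=camera_info("top");S=camera_info("scene")
np.set_printoptions(precision=4,suppress=True)
h=15e-3
wo=[(W,[.06,.013,h],(270.9,139.5)),(W,[.06,-.013,h],(298.5,139.5)),(W,[-.06,-.013,h],(296.2,260.5)),(W,[-.06,.013,h],(271.3,260.5))]
obs=[(T,[.06,.013,h],(426.5,214)),(T,[.06,-.013,h],(436.3,215)),(T,[-.06,-.013,h],(429.8,264)),(T,[-.06,.013,h],(419.3,263.5)),
 (S,[-.06,-.013,h],(141.6,210.2)),(S,[-.06,.013,h],(150.6,210.2)),(S,[.06,-.013,h],(135,240.3)),(S,[.06,.013,h],(144.8,241))]
x,r=fitpose(wo+obs,[.4535,-.345,.014,-.19]);print("driver",x,np.degrees(x[3]));print(r)
x,r=fitpose(wo,[.4535,-.345,.014,-.19]);print("driver",x,np.degrees(x[3]));print(r)
rows([x[0],x[1],.06],tool(np.degrees(x[3])-90))
E
```

```text
driver [ 0.4553 -0.345   0.0124 -0.1871] -10.721574732431817
[[-0.5796  0.0469]
 [ 1.2264  0.1391]
 [ 0.6194  0.7639]
 [-0.2261  0.6785]
 [-1.0019 -1.2506]
 [-0.1602 -0.4153]
 [ 0.0101  0.1618]
 [-0.3004 -1.1731]
 [-0.2111  1.0159]
 [ 0.6692  0.6342]
 [-0.5312  1.2882]
 [ 0.2949  0.1387]]
driver [ 0.4552 -0.3447  0.0102 -0.1863] -10.6743308624288
[[-0.7973  0.0715]
 [ 0.7732  0.1375]
 [ 0.3412 -0.0865]
 [-0.3254 -0.1529]]
3 rows of 0.0007 -0.0003 0.0332 0.0007 0.0006 0.0008
```

```bash
python3 -m inch '0.0007 -0.0003 0.033 0 0 0 0;0 0 0.033 0 0 0 0;0 0 0.033 0 0 0 0;0 0 0.02 0 0 0 0;0 0 0.015 0 0 0 0;0 0 0.01 0 0 0 0; 0 0 0 0 0 0 0'
python3 - <<'E'
from plan import *
rows([.4553,-.345,.005],tool(-100.7)); print(state()["tool_pos"],heading(),state()["contact_force"])
E
```

```text
time: 1.62
tool_pos: [0.4516, -0.3454, 0.0146]
tool_rot: [-0.0, -0.637, 0.771, 0.002]
contact_force: [-0.5, 0.3, -0.2]
gripper_width: 1.001
1 rows of -0.0010 -0.0036 0.0096 0.0040 0.0024 -0.0025
[ 0.45157693 -0.34536986  0.01461009] -100.84165783249735 [-0.47266959  0.32388865 -0.15076619]
```

```bash
python3 -m inch '-0.0005 -0.0036 0.0095 0 0 0 0;0 0 0 0 0 0 0'
python3 - <<'E'
from plan import *
rows([.4553,-.345,.005],tool(-100.7)); print(state()["tool_pos"],heading(),state()["contact_force"])
E
```

```text
time: 1.78
tool_pos: [0.4575, -0.3468, 0.0076]
tool_rot: [0.0, -0.637, 0.771, -0.0]
contact_force: [0.8, 1.0, -0.1]
gripper_width: 0.999
1 rows of -0.0013 0.0025 0.0026 -0.0006 -0.0004 -0.0019
[ 0.45754153 -0.34676821  0.00755773] -100.81043578895081 [ 0.83930703  0.96434573 -0.10868904]
```

```bash
python3 -m inch '0 0 0.002 0 0 0 1;0 0 0 0 0 0 1;0 0 0 0 0 0 1;0 0 0 0 0 0 1;0 0 0 0 0 0 1;0 0 0 0 0 0 1;0 0 0 0 0 0 1;0 0 0 0 0 0 1'
python3 - <<'E'
from plan import *
print(state()["tool_pos"],heading(),state()["contact_force"])
E
```

```text
time: 2.45
tool_pos: [0.4577, -0.3467, 0.0063]
tool_rot: [0.0, -0.637, 0.77, -0.001]
contact_force: [0.4, -0.2, 4.2]
gripper_width: 0.293
[ 0.4576871  -0.34667313  0.00634895] -100.79253872913546 [ 0.38934139 -0.21686203  4.18418085]
```

```bash
python3 -m inch '0 0 -0.02 0 0 0 1;0 0 -0.04 0 0 0 1;0 0 -0.04 0 0 0 1;0 0 -0.04 0 0 0 1;0 0 -0.03 0 0 0 1;0 0 0 0 0 0 1'
python3 - <<'E'
from plan import *
s=state();print(s["tool_pos"],heading(),s["contact_force"],s["gripper_width"])
rows([.4764,.3276,.17],tool(-107.0),18)
E
```

```text
time: 2.95
tool_pos: [0.4601, -0.349, 0.184]
tool_rot: [0.001, -0.638, 0.77, -0.007]
contact_force: [0.7, -1.3, -0.6]
gripper_width: 0.292
[ 0.4601425  -0.34904908  0.18398556] -100.7867185534553 [ 0.67472095 -1.31228316 -0.58844347] 0.2917831622354057
18 rows of -0.0368 0.0080 0.0006 -0.0006 -0.0004 0.0060
```

```bash
python3 -m inch '-0.0368 0.008 0.0006 0 0 0.006 1;-0.0368 0.008 0.0006 0 0 0.006 1;-0.0368 0.008 0.0006 0 0 0.006 1;-0.0368 0.008 0.0006 0 0 0.006 1;-0.0368 0.008 0.0006 0 0 0.006 1;-0.0368 0.008 0.0006 0 0 0.006 1;-0.0368 0.008 0.0006 0 0 0.006 1;-0.0368 0.008 0.0006 0 0 0.006 1;-0.0368 0.008 0.0006 0 0 0.006 1'
python3 -m inch '-0.0368 0.008 0.0006 0 0 0.006 1;-0.0368 0.008 0.0006 0 0 0.006 1;-0.0368 0.008 0.0006 0 0 0.006 1;-0.0368 0.008 0.0006 0 0 0.006 1;-0.0368 0.008 0.0006 0 0 0.006 1;-0.0368 0.008 0.0006 0 0 0.006 1;0 0 0 0 0 0 1;0 0 0 0 0 0 1'
python3 - <<'E'
from plan import *
from plant import *
s=state();c=camera_info("wrist");im=grab_frame("wrist");cv2.imwrite("pics/w2.png",im)
print(s["tool_pos"],heading(),s["time"],s["joint_pos"])
import pickle;pickle.dump(c,open("pics/w2.pkl","wb"))
E
```

```text
time: 3.7
tool_pos: [0.4553, -0.0055, 0.1685]
tool_rot: [-0.001, -0.616, 0.788, 0.001]
contact_force: [1.7, -0.1, -2.3]
gripper_width: 0.295
time: 4.37
tool_pos: [0.4651, 0.2197, 0.1647]
tool_rot: [-0.002, -0.604, 0.797, 0.0]
contact_force: [-0.8, -0.1, -1.3]
gripper_width: 0.29
[0.46511884 0.21970009 0.1646775 ] -105.84689770059747 4.3667 [ 2.96709179e-01 -1.62248414e-01  1.93246289e+00 -3.24576577e-04
  1.37476155e+00  2.14219097e+00]
```

View pics/w2.png

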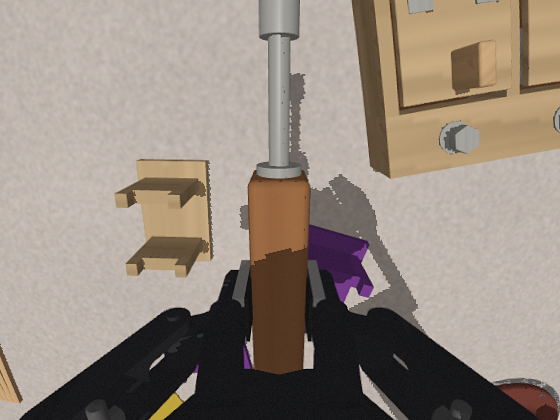

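Wrist view: plywood rest at (170,215), held driver on the centre line (handle front edge at (278,175)); I'll crop the rest.

```bash
python3 - <<'E'
from h import *
crop("pics/w2.png","pics/w2c.png",105,150,225,285,4.4)
crop("pics/w2.png","pics/w2d.png",225,150,335,290,4)
E
```

```text
(no output)
```

View pics/w2c.png

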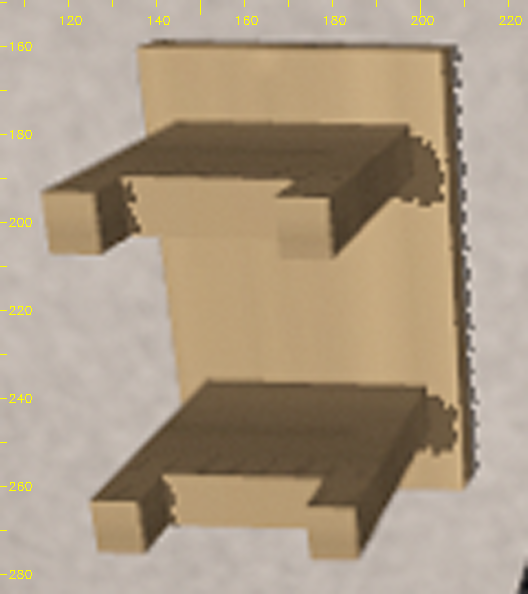

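View pics/w2d.png

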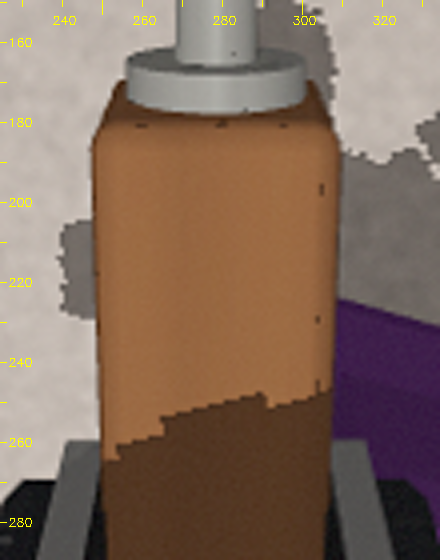

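```bash
python3 - <<'E'
from fit import *
from plan import *
import pickle
W=pickle.load(open("pics/w2.pkl","rb"))
T=camera_info("top");S=camera_info("scene")
np.set_printoptions(precision=4,suppress=True)
b=-.05;t=.012
wo=[(W,[.038,.017,t],(126.3,193.1)),(W,[.026,.017,t],(127.7,207)),(W,[.038,-.017,t],(167,194.3)),(W,[.026,-.017,t],(168.4,207.9)),
(W,[-.026,.017,t],(135.6,263.4)),(W,[-.038,.017,t],(137.7,275)),(W,[-.026,-.017,t],(174.3,264.7)),(W,[-.038,-.017,t],(175.4,276.3)),
(W,[.055,.035,b],(136.5,159.5)),(W,[.055,-.035,b],(205.2,159.5)),(W,[-.055,-.035,b],(209.7,260.6))]
obs=[(T,[.055,.035,b],(139.1,209.2)),(T,[.055,-.035,b],(166.6,217.4)),(T,[-.055,-.035,b],(152.4,260.9)),(T,[-.055,.035,b],(125.2,252.6)),
 (S,[.026,-.017,0],(384.8,187.8)),(S,[.026,.017,0],(396.2,187.8)),(S,[.038,-.017,0],(384.8,190.6)),(S,[.038,.017,0],(396.2,190.6)),
 (S,[-.026,-.017,0],(382.1,177.3)),(S,[-.026,.017,0],(393.2,177.3)),(S,[-.038,-.017,0],(382.1,174.7)),(S,[-.038,.017,0],(393.2,174.7))]
x,r=fitpose(wo,[.476,.327,.06,-.3]);print("rest W",x,np.degrees(x[3]));print(r)
x,r=fitpose(wo+obs,[.476,.327,.06,-.3]);print("rest all",x,np.degrees(x[3]))
s=state();print(s["tool_pos"],heading())
tp=np.array([0.4651,0.2197,0.1647]);q=Rq([-0.002, -0.604, 0.797, 0.0])
for z in (.022,.024,.026):
  P=[atz(W,uv,s["tool_pos"][2]+z) for uv in [(248.2,182),(309,182)]]
  for p in P: print(z,Rq(s["tool_rot"]).inv().apply(p-s["tool_pos"]))
  print(np.linalg.norm(P[0]-P[1]))
E
```

```text
rest W [ 0.4784  0.3291  0.0602 -0.3024] -17.327557863665653
[[-0.2296 -0.192 ]
 [ 0.2591 -0.0414]
 [ 0.1064 -0.4559]
 [ 0.0014  0.0767]
 [ 0.3614 -0.2939]
 [ 0.0529  0.0177]
 [-0.4052 -0.3156]
 [-0.2739  0.0385]
 [-1.0312  0.0287]
 [ 0.2829  1.3608]
 [ 0.7816  0.5611]]
rest all [ 0.4784  0.3285  0.0611 -0.3012] -17.25550924238948
[0.4653 0.2186 0.1648] -105.84689770059747
0.022 [-0.0145 -0.0561 -0.0222]
0.022 [ 0.0101 -0.0561 -0.0221]
0.024688164826597542
0.024 [-0.0143 -0.0565 -0.0242]
0.024 [ 0.0099 -0.0566 -0.0241]
0.02427933828347531
0.026 [-0.0141 -0.057  -0.0262]
0.026 [ 0.0097 -0.057  -0.0261]
0.023870511740353078
```

```bash
python3 - <<'E'
from plan import *
rows([.4808,.3267,.13],tool(-107.3),4)
E
```

```text
4 rows of -0.0270 0.0039 0.0087 0.0006 -0.0005 0.0063
```

```bash
python3 -m inch '-0.027 0.0039 0.0087 0.0006 -0.0005 0.0063 1;-0.027 0.0039 0.0087 0.0006 -0.0005 0.0063 1;-0.027 0.0039 0.0087 0.0006 -0.0005 0.0063 1;-0.027 0.0039 0.0087 0.0006 -0.0005 0.0063 1;0 0 0 0 0 0 1;0 0 0 0 0 0 1;0 0 0 0 0 0 1'
python3 - <<'E'
from plan import *
from plant import *
s=state();c=camera_info("wrist");im=grab_frame("wrist");cv2.imwrite("pics/w3.png",im)
print(s["tool_pos"],heading(),s["time"])
import pickle;pickle.dump(c,open("pics/w3.pkl","wb"))
rows([.4808,.3267,.13],tool(-107.3),1)
E
```

```text
time: 5.0
tool_pos: [0.4822, 0.3248, 0.1313]
tool_rot: [0.001, -0.591, 0.806, -0.001]
contact_force: [-0.3, -0.4, -1.2]
gripper_width: 0.294
[0.48216649 0.32483512 0.1312932 ] -107.49695070457796 5.0
1 rows of -0.0013 0.0021 0.0018 -0.0024 0.0014 -0.0034
```

View pics/w3.png

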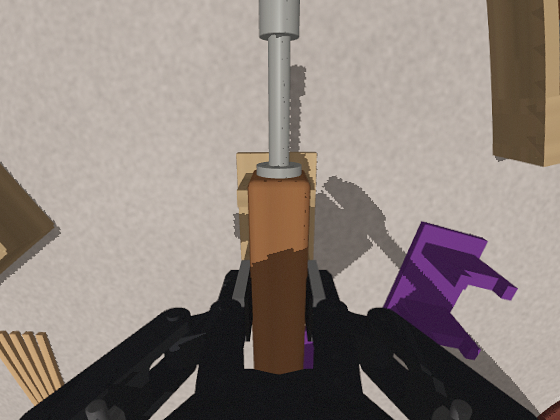

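```bash
python3 - <<'E'
from h import *
crop("pics/w3.png","pics/w3c.png",222,140,334,290,4)
import pickle
c=pickle.load(open("pics/w3.pkl","rb"))
for a in [(.4784,.3291,.0602,-.3024),(.4784,.3285,.0611,-.3012)]:
    L=[[.055,.035,-.05],[.055,-.035,-.05],[.038,.017,.012],[.026,.017,.012],[.038,-.017,.012],[.026,-.017,.012]]
    print(proj(c,R.from_euler('z',a[3]).apply(L)+a[:3]).round(1).tolist())
E
```

```text
[[235.8, 152.5], [316.9, 152.2], [251.0, 189.1], [251.5, 205.8], [300.6, 189.0], [300.3, 205.7]]
[[236.2, 152.4], [317.6, 152.1], [251.6, 189.2], [252.1, 206.0], [301.5, 189.0], [301.1, 205.8]]
```

View pics/w3c.png

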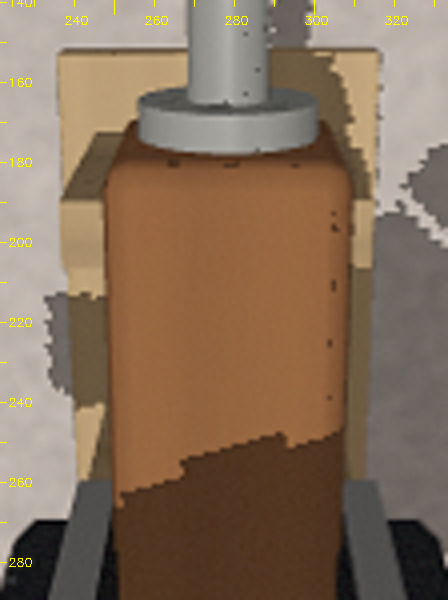

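```bash
python3 -m inch '-0.0016 0.002 0.015 0 0 -0.0034 1;0 0 0.02 0 0 0 1;0 0 0.015 0 0 0 1;0 0 0.006 0 0 0 1;0 0 0 0 0 0 1;0 0 0 0 0 0 1'
python3 - <<'E'
from plan import *
from plant import *
s=state();c=camera_info("wrist");im=grab_frame("wrist");cv2.imwrite("pics/w4.png",im)
print(s["tool_pos"],heading(),s["time"])
rows([.4808,.3267,.0663],tool(-107.3),1)
crop("pics/w4.png","pics/w4c.png",222,140,334,290,4)
E
```

```text
time: 5.55
tool_pos: [0.4813, 0.3279, 0.0765]
tool_rot: [0.002, -0.593, 0.805, -0.0]
contact_force: [0.2, 0.3, -1.8]
gripper_width: 0.291
[0.48131512 0.32793593 0.07646874] -107.24412294535803 5.55
1 rows of 0.0020 0.0005 0.0109 -0.0039 0.0033 0.0010
```

View pics/w4c.png

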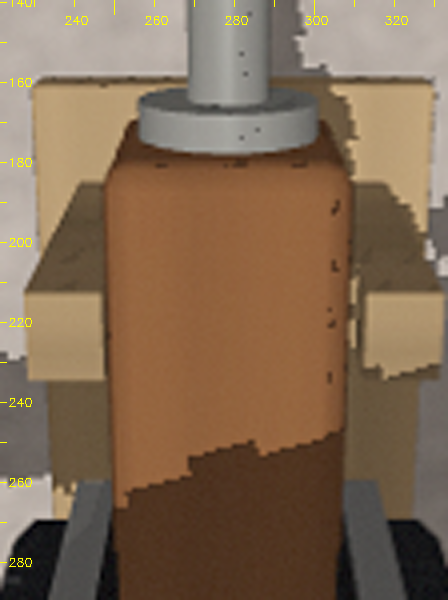

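```bash
python3 -m inch '0.0008 0 0.005 0 0 0 1;0 0 0.003 0 0 0 1;0 0 0 0 0 0 1'
python3 - <<'E'
from plan import *
s=state();print(s["tool_pos"],heading(),s["contact_force"],s["ft_torque"])
E
```

```text
time: 5.85
tool_pos: [0.4805, 0.3277, 0.0677]
tool_rot: [0.001, -0.593, 0.805, -0.0]
contact_force: [0.4, -0.3, -1.9]
gripper_width: 0.295
[0.48054124 0.327687   0.06766639] -107.20341816540355 [ 0.37921134 -0.34793873 -1.92840807] [-0.02144985 -0.01866773  0.03323179]
```

```bash
python3 -m inch '0 0 0.0015 0 0 0 1;0 0 0 0 0 0 1'; python3 -m inch '0 0 0.001 0 0 0 1;0 0 0 0 0 0 1'
```

```text
time: 6.02
tool_pos: [0.4808, 0.3279, 0.0665]
tool_rot: [0.002, -0.593, 0.805, -0.0]
contact_force: [0.7, -0.1, -0.9]
gripper_width: 0.291
time: 6.18
tool_pos: [0.4809, 0.328, 0.0663]
tool_rot: [0.002, -0.593, 0.805, -0.0]
contact_force: [-2.4, -1.5, 3.6]
gripper_width: 0.295
```

```bash
python3 -m inch '0 0 0 0 0 0 0.4;0 0 0 0 0 0 0.4;0 0 0 0 0 0 0.4;0 0 0 0 0 0 0.4;0 0 0 0 0 0 0.4'
python3 - <<'E'
from plan import *
from plant import *
s=state()
im=grab_frame("wrist");cv2.imwrite("pics/w5.png",im)
crop("pics/w5.png","pics/w5c.png",200,130,360,290,3.6)
E
```

```text
time: 6.6
tool_pos: [0.4807, 0.3278, 0.0653]
tool_rot: [0.002, -0.593, 0.805, -0.0]
contact_force: [-0.6, 0.1, -0.4]
gripper_width: 0.599
```

View pics/w5c.png

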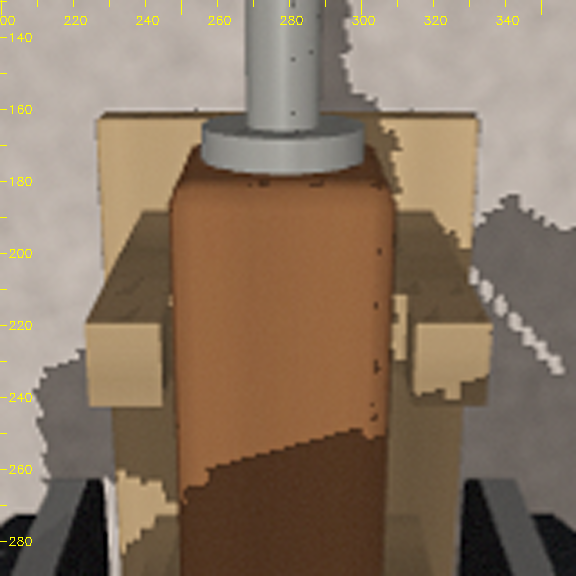

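```bash
python3 -m inch '0 0 -0.02 0 0 0 0.4;0 0 -0.035 0 0 0 0.4;0 0 -0.035 0 0 0 0.4;0 0 0 0 0 0 0.4;0 0 0 0 0 0 0.4'
python3 - <<'E'
from plan import *
from plant import *
s=state()
im=grab_frame("wrist");cv2.imwrite("pics/w6.png",im)
print(s["tool_pos"],heading())
rows([.470,.0633,.15],tool(-94.7))
im=grab_frame("scene");cv2.imwrite("pics/s6.png",im)
crop("pics/w6.png","pics/w6c.png",200,90,360,290,2.8)
crop("pics/s6.png","pics/s6c.png",340,130,430,230,6)
E
```

```text
time: 7.07
tool_pos: [0.4823, 0.3287, 0.1589]
tool_rot: [0.005, -0.593, 0.805, -0.001]
contact_force: [0.0, 0.9, -1.1]
gripper_width: 0.602
[0.4823022  0.32868245 0.1588685 ] -107.19898916391652
7 rows of 0.0374 -0.0062 0.0008 -0.0006 0.0004 -0.0312
```

View pics/w6c.png

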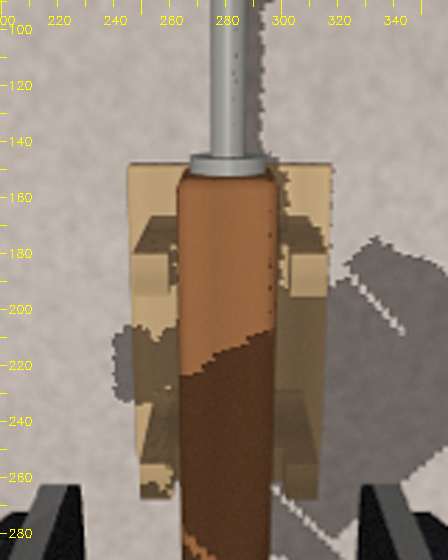

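View pics/s6c.png

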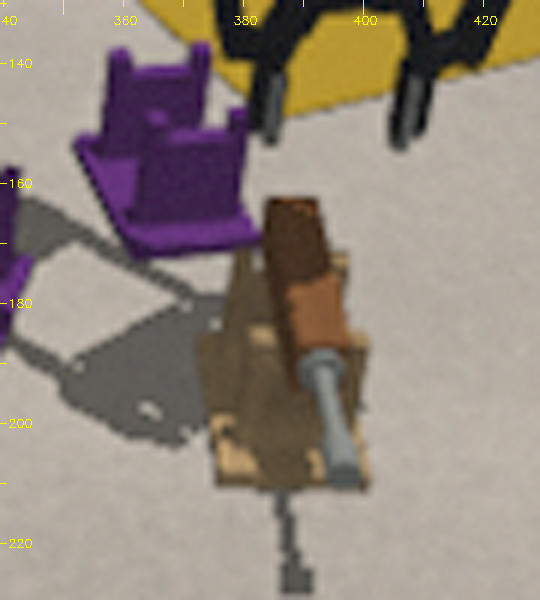

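Driver lies in both notches in both views. Checking its axial centring numerically, then moving on to the bolts.

```bash
python3 - <<'E'
from plan import *
from plant import *
c=camera_info("wrist")
o=np.array([.4784,.3288]);ri=R.from_euler('z',.302)
for uv,z in [((263.8,150.9),.09),((297.7,150.9),.09),((244.9,147.7),.01),((318.1,147.7),.01),((247.6,179.6),.072),((316.4,180.3),.072),((249.5,267),.072),((313,267.2),.072)]:
    p=atz(c,uv,z);print(uv,z,ri.apply([p[0]-o[0],p[1]-o[1],0]).round(4))
E
python3 -m inch '0.0374 -0.0062 0.0008 0 0 -0.0312 0.7;0.0374 -0.0062 0.0008 0 0 -0.0312 1;0.0374 -0.0062 0.0008 0 0 -0.0312 1;0.0374 -0.0062 0.0008 0 0 -0.0312 1;0.0374 -0.0062 0.0008 0 0 -0.0312 1;0.0374 -0.0062 0.0008 0 0 -0.0312 1;0.0374 -0.0062 0.0008 0 0 -0.0312 1;0 0 0 0 0 0 1;0 0 0 0 0 0 1'
python3 - <<'E'
from plan import *
from plant import *
s=state();c=camera_info("wrist");im=grab_frame("wrist");cv2.imwrite("pics/w7.png",im)
print(s["tool_pos"],heading(),s["time"])
import pickle;pickle.dump(c,open("pics/w7.pkl","wb"))
E
```

```text
(263.8, 150.9) 0.09 [0.0602 0.0105 0.    ]
(297.7, 150.9) 0.09 [ 0.0602 -0.0125  0.    ]
(244.9, 147.7) 0.01 [0.0532 0.032  0.    ]
(318.1, 147.7) 0.01 [ 0.0534 -0.0364  0.    ]
(247.6, 179.6) 0.072 [0.0364 0.0239 0.    ]
(316.4, 180.3) 0.072 [ 0.036  -0.0282  0.    ]
(249.5, 267) 0.072 [-0.0379  0.0246  0.    ]
(313, 267.2) 0.072 [-0.038  -0.0285  0.    ]
time: 7.92
tool_pos: [0.4681, 0.0616, 0.1474]
tool_rot: [0.0, -0.676, 0.737, 0.001]
contact_force: [-1.0, 1.4, -0.4]
gripper_width: 0.001
[0.46810229 0.06162153 0.14736507] -94.80824298035739 7.9167
```

View pics/w7.png

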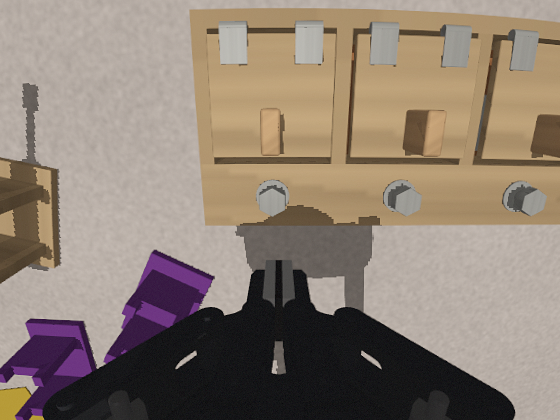

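Wrist view shows all three bolt heads in row at about (271,201), (405,200), (526,200), tabs at (270,130) and (428,130).

```bash
python3 - <<'E'
from h import *
crop("pics/w7.png","pics/w7a.png",235,95,455,225,3.6)
E
```

```text
(no output)
```

View pics/w7a.png

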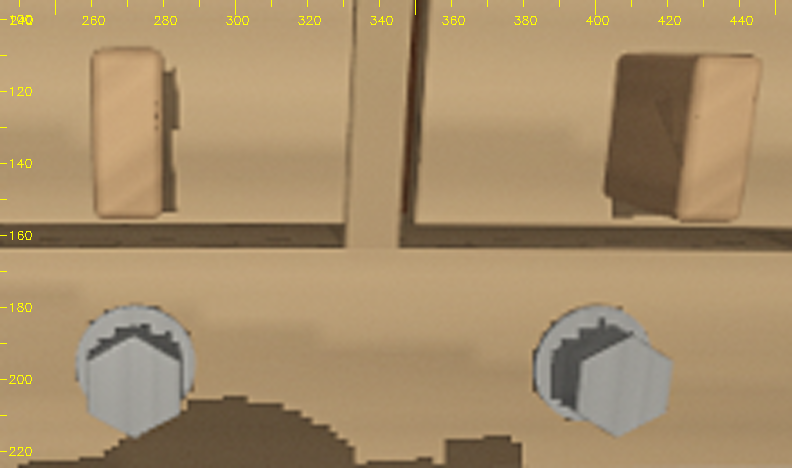

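```bash
python3 - <<'E'
from plan import *
from plant import *
import pickle
np.set_printoptions(precision=4,suppress=True)
W=pickle.load(open("pics/w7.pkl","rb"));T=camera_info("top");S=camera_info("scene")
for n,a,c,w in [("M",(297.3,227.9),(262.5,196.9),(408.1,201.4)),("L",(253.9,224.9),(299.1,193.9),(271.4,202))]:
    print(n,tri([(T,a),(S,c),(W,w)]), atz(W,w,.079),atz(T,a,.079),atz(S,c,.079))
for w in [(269.8,131.2),(434.2,132.6)]: print("tab",atz(W,w,.104))
rows([.4866,.0625,.095],tool(-94.7))
print(state()["tool_pos"])
E
```

```text
M (array([ 0.4794, -0.0345,  0.0787]), [np.float64(0.0013844856880529108), np.float64(0.0010824464310405877), np.float64(0.002086652057491364)]) [ 0.4817 -0.034   0.079 ] [ 0.478  -0.0347  0.079 ] [ 0.4781 -0.0341  0.079 ]
L (array([0.4874, 0.0642, 0.0766]), [np.float64(0.0010058971628617746), np.float64(0.0014770047728715255), np.float64(0.002397808475328511)]) [0.4897 0.0659 0.079 ] [0.4863 0.0634 0.079 ] [0.4891 0.0622 0.079 ]
tab [0.5411 0.0614 0.104 ]
tab [ 0.5326 -0.0378  0.104 ]
2 rows of -0.0006 -0.0091 0.0263 0.0002 0.0009 -0.0009
[0.4683 0.0628 0.1477]
```

```bash
python3 -m inch '-0.0012 -0.01 0.026 0 0 0 1;-0.0006 -0.01 0.022 0 0 0 1;0 0 0.005 0 0 0 1;0 0 0 0 0 0 1;0 0 0 0 0 0 1'
python3 - <<'E'
from plan import *
from plant import *
s=state();print(s["tool_pos"],s["contact_force"])
im=grab_frame("wrist");cv2.imwrite("pics/w8.png",im)
E
```

```text
time: 8.38
tool_pos: [0.4889, 0.0644, 0.0961]
tool_rot: [0.001, -0.678, 0.735, 0.0]
contact_force: [0.1, 0.4, 0.2]
gripper_width: -0.003
[0.48885444 0.0644405  0.09612987] [0.09702648 0.44406299 0.22210543]
```

View pics/w8.png

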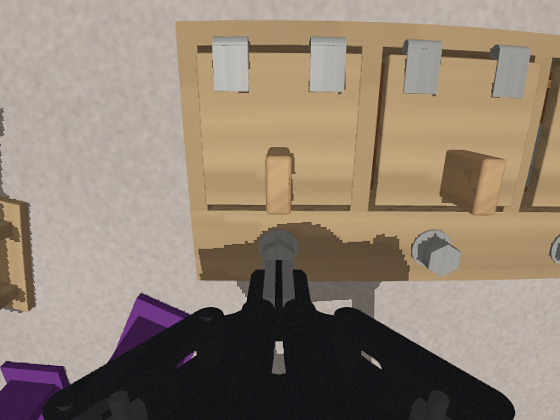

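Fingertips are right over the left bolt head at (278,250). Descending.

```bash
python3 -m inch '0 0 0.01 0 0 0 1;0 0 0.003 0 0 0 1;0 0 0 0 0 0 1'; python3 -m inch '0 0 0.002 0 0 0 1;0 0 0.002 0 0 0 1';python3 -m inch '0 0 0.002 0 0 0 1;0 0 0 0 0 0 1'
```

```text
time: 8.68
tool_pos: [0.4888, 0.0635, 0.0828]
tool_rot: [0.001, -0.678, 0.735, -0.0]
contact_force: [-0.2, 0.6, 0.6]
gripper_width: 0.001
time: 8.85
tool_pos: [0.4898, 0.0633, 0.0797]
tool_rot: [0.002, -0.678, 0.735, -0.001]
contact_force: [0.0, -0.3, -1.2]
gripper_width: 0.001
time: 9.02
tool_pos: [0.4898, 0.0633, 0.0784]
tool_rot: [0.001, -0.678, 0.735, -0.0]
contact_force: [-2.0, 0.2, 5.2]
gripper_width: 0.003
```

```bash
python3 -m inch '0 0 0.002 0 0 0 1;0 0 0 0 0 0 1'; python3 -m inch '0 0 0.001 0 0 0 1;0 0 0 0 0 0 1'
```

```text
time: 9.18
tool_pos: [0.4899, 0.0633, 0.0782]
tool_rot: [0.001, -0.678, 0.735, -0.0]
contact_force: [-9.8, 0.3, 16.1]
gripper_width: -0.003
time: 9.35
tool_pos: [0.49, 0.0633, 0.0781]
tool_rot: [0.001, -0.678, 0.735, -0.0]
contact_force: [-12.3, -0.4, 20.9]
gripper_width: 0.003
```

Left bolt is tight (21 N, no sink). Next the middle.

```bash
python3 -m inch '0 0 -0.01 0 0 0 1;0 0 -0.015 0 0 0 1;0 0 0 0 0 0 1'
python3 - <<'E'
from plan import *
s=state();print(s["tool_pos"])
rows([.4805,-.0347,.103],tool(-94.7))
E
```

```text
time: 9.6
tool_pos: [0.4916, 0.0632, 0.1025]
tool_rot: [0.004, -0.678, 0.735, -0.002]
contact_force: [0.9, 0.7, 0.1]
gripper_width: -0.002
[0.4916212  0.06323213 0.10250621]
3 rows of 0.0328 0.0010 -0.0002 -0.0028 0.0006 0.0000
```

```bash
python3 -m inch '0.0328 0.001 0 -0.0028 0 0 1;0.0328 0.001 0 0 0 0 1;0.0328 0.001 0 0 0 0 1;0 0 0 0 0 0 1;0 0 0 0 0 0 1'
python3 - <<'E'
from plan import *
from plant import *
s=state();print(s["tool_pos"])
im=grab_frame("wrist");cv2.imwrite("pics/w9.png",im)
rows([.4805,-.0347,.083],tool(-94.7))
E
```

```text
time: 10.02
tool_pos: [0.4782, -0.0357, 0.0988]
tool_rot: [0.001, -0.676, 0.737, 0.001]
contact_force: [0.8, -0.1, -0.0]
gripper_width: -0.003
[ 0.47821416 -0.03565703  0.09882496]
1 rows of -0.0002 -0.0023 0.0158 0.0004 0.0020 -0.0014
```

View pics/w9.png

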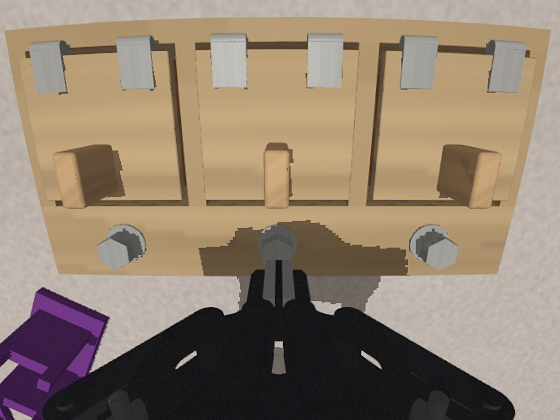

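Middle bolt under the tips at (278,245).

```bash
python3 -m inch '0 -0.0015 0.01 0 0 0 1;0 0 0.005 0 0 0 1;0 0 0 0 0 0 1'; python3 -m inch '0 0 0.002 0 0 0 1;0 0 0.002 0 0 0 1;0 0 0 0 0 0 1';python3 -m inch '0 0 0.002 0 0 0 1;0 0 0 0 0 0 1'
```

```text
time: 10.32
tool_pos: [0.4786, -0.0334, 0.082]
tool_rot: [-0.001, -0.678, 0.735, 0.002]
contact_force: [-0.1, 0.0, -0.0]
gripper_width: -0.001
time: 10.57
tool_pos: [0.4797, -0.0342, 0.0798]
tool_rot: [0.0, -0.678, 0.735, 0.001]
contact_force: [-0.8, 0.1, 0.8]
gripper_width: 0.002
time: 10.73
tool_pos: [0.4803, -0.0345, 0.0786]
tool_rot: [0.001, -0.678, 0.735, 0.0]
contact_force: [-0.2, -0.3, -0.2]
gripper_width: -0.001
```

```bash
python3 -m inch '0 0 0.002 0 0 0 1;0 0 0 0 0 0 1'; python3 -m inch '0 0 0.002 0 0 0 1;0 0 0 0 0 0 1'
```

```text
time: 10.9
tool_pos: [0.4803, -0.0346, 0.0783]
tool_rot: [0.0, -0.678, 0.735, 0.001]
contact_force: [-4.8, 1.5, 11.3]
gripper_width: 0.001
time: 11.07
tool_pos: [0.4805, -0.0346, 0.0781]
tool_rot: [0.0, -0.678, 0.735, 0.001]
contact_force: [-11.3, 2.9, 21.4]
gripper_width: -0.003
```

Middle is tight too (21 N at z 0.078). Tapping the right one as asked.

```bash
python3 -m inch '0 0 -0.01 0 0 0 1;0 0 -0.015 0 0 0 1;0 0 0 0 0 0 1'
python3 - <<'E'
from plan import *
s=state();print(s["tool_pos"])
rows([.472,-.1337,.103],tool(-94.7))
E
```

```text
time: 11.32
tool_pos: [0.482, -0.0351, 0.1023]
tool_rot: [0.002, -0.678, 0.735, -0.002]
contact_force: [0.1, -0.1, 0.7]
gripper_width: 0.003
[ 0.48197532 -0.03512921  0.10230373]
3 rows of 0.0330 0.0006 -0.0002 -0.0018 0.0002 0.0001
```

```bash
python3 -m inch '0.033 0.0006 0 -0.0018 0 0 1;0.033 0.0006 0 0 0 0 1;0.033 0.0006 0 0 0 0 1;0 0 0 0 0 0 1;0 0 0 0 0 0 1'
python3 - <<'E'
from plan import *
from plant import *
s=state();print(s["tool_pos"])
im=grab_frame("wrist");cv2.imwrite("pics/w10.png",im)
rows([.472,-.1337,.083],tool(-94.7))
E
```

```text
time: 11.73
tool_pos: [0.4697, -0.1343, 0.0987]
tool_rot: [-0.0, -0.676, 0.737, 0.001]
contact_force: [-0.7, 0.2, 0.1]
gripper_width: 0.001
[ 0.46974277 -0.13429199  0.09869191]
1 rows of 0.0003 -0.0023 0.0156 0.0024 0.0021 -0.0013
```

View pics/w10.png

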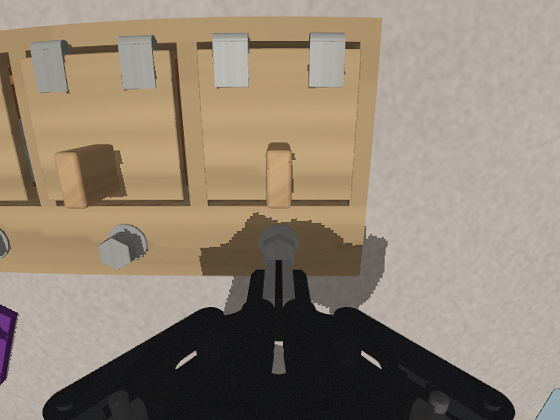

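Right bolt is under the tips at (279,243).

```bash
python3 -m inch '0 -0.0015 0.01 0 0 0 1;0 0 0.005 0 0 0 1;0 0 0 0 0 0 1'; python3 -m inch '0 0 0.002 0 0 0 1;0 0 0.002 0 0 0 1;0 0 0 0 0 0 1';python3 -m inch '0 0 0.002 0 0 0 1;0 0 0 0 0 0 1';python3 -m inch '0 0 0.002 0 0 0 1;0 0 0 0 0 0 1'
```

```text
time: 12.03
tool_pos: [0.4703, -0.1317, 0.0818]
tool_rot: [-0.001, -0.678, 0.735, 0.003]
contact_force: [-0.1, 0.2, 0.7]
gripper_width: 0.004
time: 12.28
tool_pos: [0.4714, -0.1328, 0.0797]
tool_rot: [-0.0, -0.678, 0.735, 0.002]
contact_force: [-0.1, -0.6, 0.2]
gripper_width: -0.002
time: 12.45
tool_pos: [0.4717, -0.1332, 0.0782]
tool_rot: [0.0, -0.678, 0.735, 0.001]
contact_force: [0.2, 0.3, 0.4]
gripper_width: -0.003
time: 12.62
tool_pos: [0.4717, -0.1333, 0.0762]
tool_rot: [0.0, -0.678, 0.735, 0.001]
contact_force: [-0.4, -0.6, -0.6]
gripper_width: -0.001
```

```bash
for i in 1; do :; done; python3 -m inch '0 0 0.002 0 0 0 1;0 0 0 0 0 0 1'; python3 -m inch '0 0 0.002 0 0 0 1;0 0 0 0 0 0 1'; python3 -m inch '0 0 0.001 0 0 0 1;0 0 0 0 0 0 1'
```

```text
time: 12.78
tool_pos: [0.4716, -0.1333, 0.074]
tool_rot: [-0.0, -0.678, 0.735, 0.001]
contact_force: [0.6, 0.3, 1.3]
gripper_width: 0.002
time: 12.95
tool_pos: [0.4715, -0.1333, 0.0721]
tool_rot: [-0.0, -0.678, 0.735, 0.001]
contact_force: [-0.1, -0.1, 0.4]
gripper_width: -0.002
time: 13.12
tool_pos: [0.4716, -0.1333, 0.072]
tool_rot: [-0.0, -0.678, 0.735, 0.001]
contact_force: [-2.6, 1.0, 6.5]
gripper_width: 0.001
```

```bash
python3 -m inch '0 0 0.002 0 0 0 1;0 0 0 0 0 0 1'; python3 -m inch '0 0 -0.01 0 0 0 1;0 0 -0.02 0 0 0 1;0 0 -0.025 0 0 0 1;0 0 -0.02 0 0 0 1;0 0 0 0 0 0 1;0 0 0 0 0 0 0.6'
python3 - <<'E'
from plan import *
from plant import *
s=state();print(s["tool_pos"],heading(),s["joint_pos"])
import pickle
c=camera_info("wrist");im=grab_frame("wrist");cv2.imwrite("pics/w11.png",im);pickle.dump(c,open("pics/w11.pkl","wb"))
crop("pics/w11.png","pics/w11c.png",130,60,380,260,3.2)
E
```

```text
time: 13.28
tool_pos: [0.4717, -0.1334, 0.0719]
tool_rot: [-0.001, -0.678, 0.735, 0.002]
contact_force: [-9.4, 3.0, 17.6]
gripper_width: 0.004
time: 13.78
tool_pos: [0.4724, -0.1337, 0.1454]
tool_rot: [0.0, -0.678, 0.735, -0.0]
contact_force: [-0.1, -0.2, -0.1]
gripper_width: 0.125
[ 0.47240663 -0.13372444  0.14537857] -94.69093918911236 [-4.27989715e-01 -2.07009931e-01  2.00465193e+00  7.57100771e-04
  1.34328374e+00  1.22450863e+00]
```

View pics/w11c.png

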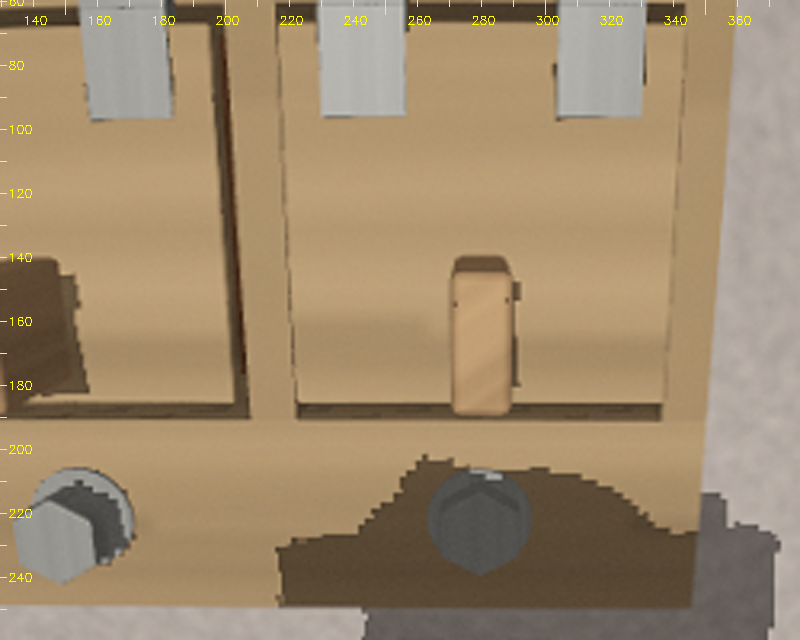

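Right bolt sank 7 mm: it is the loose one, and its cover's tab top is at (280,167). Computing the grasp.

```bash
python3 - <<'E'
from plan import *
from plant import *
import pickle
np.set_printoptions(precision=4,suppress=True)
W=pickle.load(open("pics/w11.pkl","rb"));T=camera_info("top");S=camera_info("scene")
print("tab W",atz(W,(280.1,166.7),.104),"bolt W",atz(W,(279.5,222),.072))
# corners of tab top
for uv in [(270.5,144.5),(289.5,144.5),(289.5,188.5),(270.5,188.5)]: print(atz(W,uv,.104))
# top view tab top right: crop (608-635,207-265)/5
print("tab T",atz(T,(343.5,206.3),.104), "hinge edges")
# scene: tab right top face
print("tab S",atz(S,(225,203.5),.104))
print(state()["tool_pos"])
E
python3 - <<'E'
from h import *
crop("pics/top0.png","pics/t_tab.png",325,170,370,240,8)
crop("pics/scene0.png","pics/s_tab.png",205,190,250,245,10)
E
```

```text
tab W [ 0.524  -0.1381  0.104 ] bolt W [ 0.4764 -0.134   0.072 ]
[ 0.5378 -0.1334  0.104 ]
[ 0.5369 -0.1447  0.104 ]
[ 0.5099 -0.1428  0.104 ]
[ 0.5109 -0.131   0.104 ]
tab T [ 0.5216 -0.1382  0.104 ] hinge edges
tab S [ 0.5135 -0.1375  0.104 ]
[ 0.4715 -0.1333  0.1438]
```

View pics/s_tab.png

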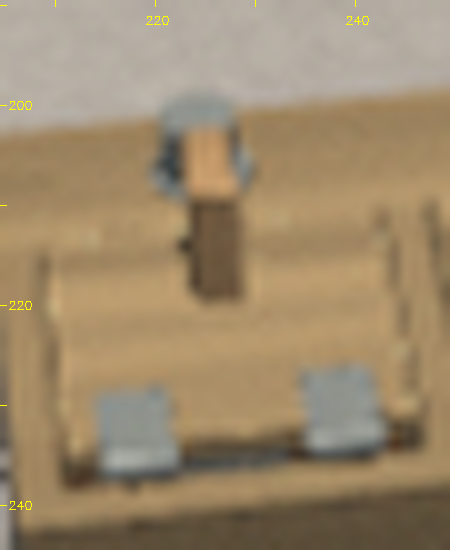

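View pics/t_tab.png

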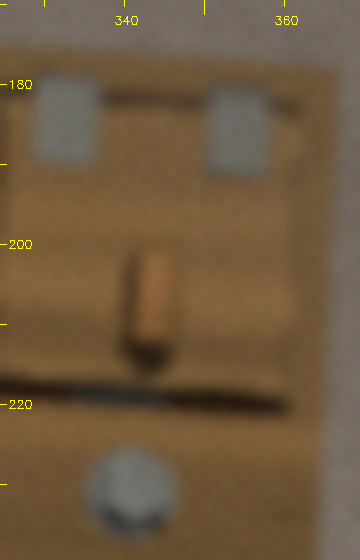

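```bash
python3 - <<'E'
from plan import *
from plant import *
import pickle
np.set_printoptions(precision=4,suppress=True)
W=pickle.load(open("pics/w11.pkl","rb"));T=camera_info("top");S=camera_info("scene")
print(atz(S,(225.5,205.5),.104),atz(T,(343.5,206.7),.104))
print(tri([(W,(280.1,166.7)),(T,(343.5,206.7)),(S,(225.5,205.5))]))
for t in (15,): 
  rot=tool(-94.7,t); P=np.array([.5222,-.1380,.095]); 
  tcp=P+.019*rot.apply([0,0,1]); print(tcp)
  up=tcp-.06*rot.apply([0,0,1]); print(up); rows(up,rot)
  print(rot.as_matrix())
E
```

```text
[ 0.5217 -0.1377  0.104 ] [ 0.5207 -0.1382  0.104 ]
(array([ 0.5222, -0.138 ,  0.1036]), [np.float64(0.0017434028590590626), np.float64(0.0013873025041825423), np.float64(0.0006976140614173947)])
[ 0.5271 -0.1384  0.0766]
[ 0.5116 -0.1371  0.1346]
3 rows of 0.0002 -0.0132 0.0042 0.0879 0.0005 -0.0000
[[-0.0819 -0.9627  0.2579]
 [-0.9966  0.0791 -0.0212]
 [-0.     -0.2588 -0.9659]]
```

```bash
python3 -m inch '0.0002 -0.0132 0.0042 0.0879 0 0 0.45;0.0002 -0.0132 0.0042 0.0879 0 0 0.45;0.0002 -0.0132 0.0042 0.0879 0 0 0.45;0 0 0 0 0 0 0.45;0 0 0 0 0 0 0.45'
python3 - <<'E'
from plan import *
from plant import *
s=state();print(s["tool_pos"],heading(),s["joint_pos"],s["gripper_width"])
rows([.5271,-.1384,.0766],tool(-94.7,15))
rows([.5116,-.1371,.1346],tool(-94.7,15))
im=grab_frame("wrist");cv2.imwrite("pics/w12.png",im)
E
```

```text
time: 14.25
tool_pos: [0.51, -0.1366, 0.1327]
tool_rot: [0.088, -0.672, 0.73, -0.093]
contact_force: [-0.5, 0.4, -0.3]
gripper_width: 0.55
[ 0.50999629 -0.13662481  0.13266545] -94.70281487453853 [-0.45351423 -0.26992478  2.09479319  0.10738682  1.08061431  1.16037531] 0.5497948053094215
2 rows of 0.0002 -0.0012 0.0293 0.0028 0.0014 -0.0004
1 rows of 0.0003 -0.0021 -0.0015 0.0055 0.0027 -0.0008
```

View pics/w12.png

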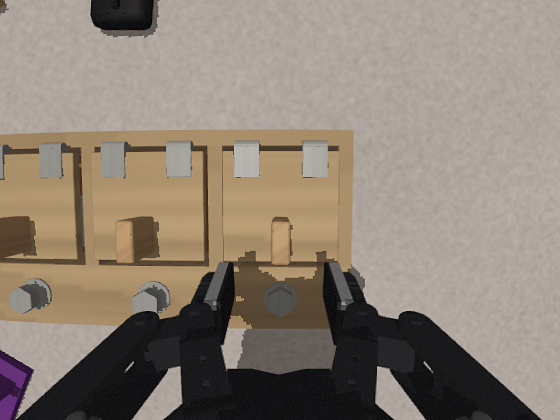

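Tab at (281,240) lies between the fingers' planes (222 and 338). Going in and gripping.

```bash
python3 -m inch '0.0002 -0.0015 0.029 0.003 0 0 0.45;0.0002 -0.001 0.022 0.003 0 0 0.45;0 0 0.006 0 0 0 0.45;0 0 0 0 0 0 0.45'
python3 - <<'E'
from plan import *
from plant import *
s=state();print(s["tool_pos"],s["contact_force"])
rows([.5271,-.1384,.0766],tool(-94.7,15))
im=grab_frame("wrist");cv2.imwrite("pics/w13.png",im)
E
```

```text
time: 14.63
tool_pos: [0.5277, -0.1382, 0.0781]
tool_rot: [0.09, -0.672, 0.729, -0.095]
contact_force: [-0.4, 0.1, -0.9]
gripper_width: 0.554
[ 0.52766554 -0.13817716  0.07807083] [-0.42820073  0.05701713 -0.93034772]
1 rows of 0.0003 0.0009 0.0013 -0.0001 0.0034 -0.0002
```

View pics/w13.png

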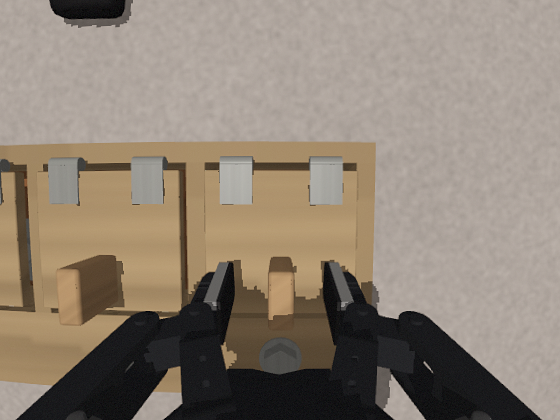

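```bash
python3 -m inch '0 0 0 0 0 0 0.7;0 0 0 0 0 0 1;0 0 0 0 0 0 1;0 0 0 0 0 0 1;0 0 0 0 0 0 1;0 0 0 0 0 0 1;0 0 0 0 0 0 1'
python3 - <<'E'
from plan import *
from plant import *
s=state();print(s["tool_pos"],heading(),s["contact_force"],s["ft_torque"])
im=grab_frame("wrist");cv2.imwrite("pics/w14.png",im)
E
```

```text
time: 15.27
tool_pos: [0.5298, -0.1395, 0.0825]
tool_rot: [0.091, -0.671, 0.729, -0.099]
contact_force: [-4.0, 0.8, 5.6]
gripper_width: 0.126
[ 0.52982515 -0.13946119  0.08247701] -94.69344472264585 [-3.97294871  0.7575579   5.55226371] [-0.00707787  0.31868417 -0.1344739 ]
```

View pics/w14.png

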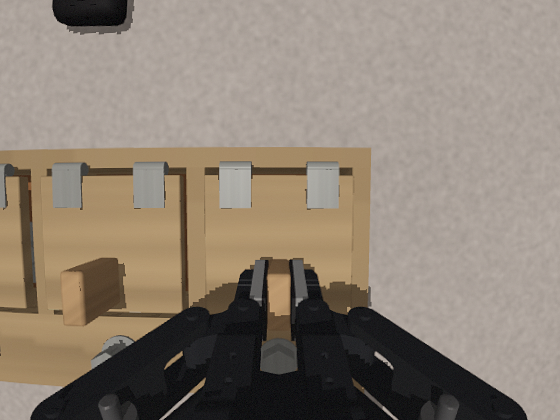

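```bash
cat > arc.py <<'E'
from plan import *
np.set_printoptions(precision=4,suppress=True)
H=np.array([.588,-.1434,.060]); u=np.array([.082,.9966,0]); u/=np.linalg.norm(u)
def arc(th,n):
    s=state();p=s["tool_pos"];q=Rq(s["tool_rot"])
    d=R.from_rotvec(u*np.radians(th)/n)
    v=q.inv().apply(d.apply(p-H)-(p-H)); w=(q.inv()*d*q).as_rotvec()
    print(n,"rows",v,w)
def ang():
    s=state();q=Rq(s["tool_rot"]);g=s["tool_pos"]-.019*q.apply([0,0,1])-H
    xc=np.array([.9966,-.082,0]); a=np.degrees(np.arctan2(g[2],-(g@xc)))
    tz=q.apply([0,0,1]);print("polar",a,"open est",a-27.26,"r",np.hypot(g[2],g@xc),"lat",g@u,"tilt",np.degrees(np.arctan2(tz@xc,-tz[2])),s["contact_force"],s["ft_torque"],s["gripper_width"],s["joint_pos"])
E
python3 - <<'E'
from arc import *
arc(10,4);ang()
E
```

```text
4 rows [-0.     -0.0017 -0.0022] [-0.0436 -0.      0.    ]
polar 32.75675654977144 open est 5.496756549771437 r 0.07535576260236342 lat -0.0008229234146861469 tilt 15.46501399935362 [-3.809   0.3533  6.6813] [-0.0117  0.3761 -0.0816] 0.12904540738286768 [-0.442  -0.1568  2.093   0.116   0.9554  1.1556]
```

```bash
python3 -m inch '0 -0.0017 -0.0022 -0.0436 0 0 1;0 -0.0017 -0.0022 -0.0436 0 0 1;0 -0.0017 -0.0022 -0.0436 0 0 1;0 -0.0017 -0.0022 -0.0436 0 0 1;0 0 0 0 0 0 1'
python3 - <<'E'
from arc import *
ang();arc(10,4)
from plant import *
cv2.imwrite("pics/w15.png",grab_frame("wrist"))
E
```

```text
time: 15.73
tool_pos: [0.5345, -0.1398, 0.0922]
tool_rot: [0.031, -0.677, 0.734, -0.033]
contact_force: [-6.2, 0.3, 8.7]
gripper_width: 0.127
polar 42.71862780275722 open est 15.458627802757217 r 0.07528691263756068 lat -0.0008245401439538426 tilt 5.242382732856087 [-6.1629  0.2889  8.7171] [-0.1161  0.8134 -0.1028] 0.1273843074671209 [-0.4057 -0.0493  1.9597  0.0327  1.1449  1.2341]
4 rows [-0.     -0.0017 -0.0022] [-0.0436 -0.      0.    ]
```

View pics/w15.png

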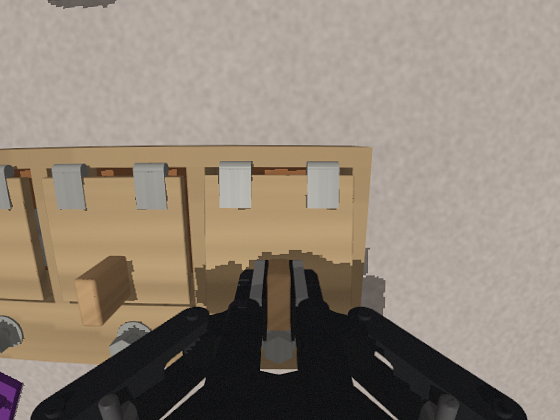

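```bash
python3 -m inch '0 -0.0007 -0.0032 -0.0436 0 0 1;0 -0.0017 -0.0022 -0.0436 0 0 1;0 -0.0017 -0.0022 -0.0436 0 0 1;0 -0.0017 -0.0022 -0.0436 0 0 1;0 0 0 0 0 0 1'
python3 - <<'E'
from arc import *
ang();arc(10,4)
E
```

```text
time: 16.2
tool_pos: [0.5407, -0.1403, 0.1009]
tool_rot: [-0.027, -0.677, 0.735, 0.029]
contact_force: [1.5, -0.8, 1.5]
gripper_width: 0.124
polar 52.53845711392738 open est 25.278457113927377 r 0.07537262740929725 lat -0.000845722715559708 tilt -4.55185203409672 [ 1.5122 -0.8161  1.4513] [-0.3152 -0.3532 -0.0186] 0.12432186816735076 [-0.3759  0.0648  1.8283 -0.023   1.3247  1.2829]
4 rows [-0.     -0.0017 -0.0022] [-0.0436 -0.      0.    ]
```

```bash
python3 -m inch '0 -0.0017 -0.0022 -0.0436 0 0 1;0 -0.0017 -0.0022 -0.0436 0 0 1;0 -0.0017 -0.0022 -0.0436 0 0 1;0 -0.0017 -0.0022 -0.0436 0 0 1;0 0 0 0 0 0 1'
python3 - <<'E'
from arc import *
ang();arc(10,4)
E
```

```text
time: 16.62
tool_pos: [0.5485, -0.141, 0.1084]
tool_rot: [-0.085, -0.672, 0.729, 0.093]
contact_force: [1.9, -2.2, 2.0]
gripper_width: 0.127
polar 62.487803783512234 open est 35.22780378351223 r 0.07535505678829856 lat -0.0008508625922142838 tilt -14.517905117751996 [ 1.9145 -2.2441  1.9708] [-0.3132 -0.4902 -0.025 ] 0.1265605823095697 [-0.3503  0.1884  1.6935 -0.066   1.5046  1.3144]
4 rows [-0.     -0.0017 -0.0022] [-0.0436 -0.      0.    ]
```

```bash
python3 -m inch '0 -0.0017 -0.0022 -0.0436 0 0 1;0 -0.0017 -0.0022 -0.0436 0 0 1;0 -0.0017 -0.0022 -0.0436 0 0 1;0 -0.0017 -0.0022 -0.0436 0 0 1;0 0 0 0 0 0 1'
python3 - <<'E'
from arc import *
ang();arc(5,2)
from plant import *
for n in ["wrist","scene"]: cv2.imwrite(f"pics/{n}16.png",grab_frame(n))
crop("pics/scene16.png","pics/s16c.png",180,120,350,270,4.4)
E
```

```text
time: 17.03
tool_pos: [0.5575, -0.1418, 0.1145]
tool_rot: [-0.143, -0.662, 0.719, 0.156]
contact_force: [1.6, -2.3, 1.2]
gripper_width: 0.126
polar 72.471709163016 open est 45.211709163015996 r 0.07532836836854967 lat -0.0008847818767046738 tilt -24.495818730024002 [ 1.592  -2.2538  1.2059] [-0.3793 -0.553   0.0217] 0.1260562041888322 [-0.3291  0.3165  1.5591 -0.1016  1.6816  1.3331]
2 rows [ 0.     -0.0017 -0.0022] [-0.0436 -0.      0.    ]
```

View pics/s16c.png

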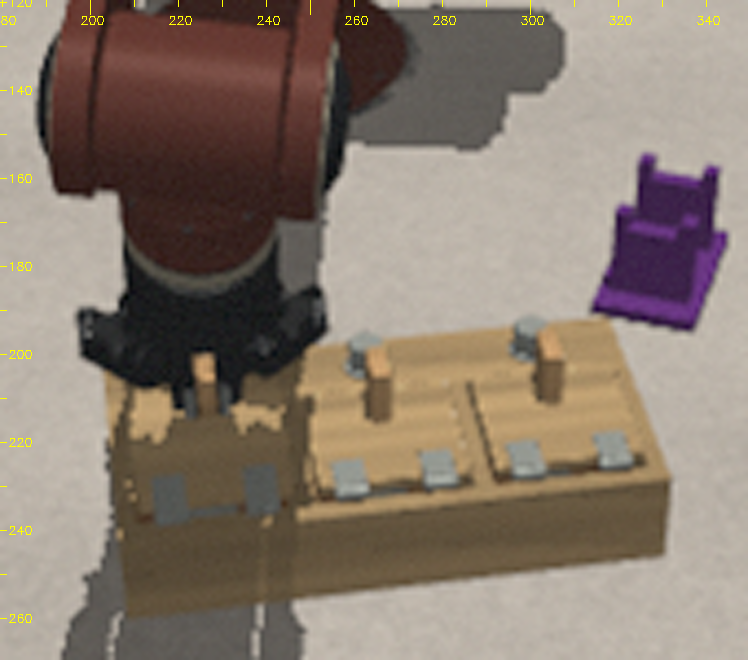

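View pics/wrist16.png

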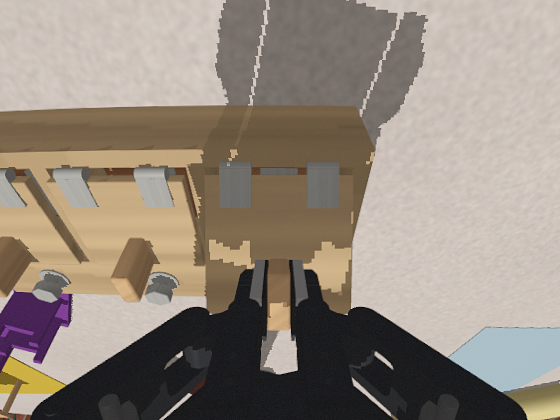

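Relative to the wrist camera the cover looks exactly as when gripped shut (hinges at (235,185), edge corner ~(352,311)), so it turned rigidly with the tool: 15.5+24.5 = 40°. Another 5°.

```bash
python3 -m inch '0 -0.0017 -0.0022 -0.0436 0 0 1;0 -0.0017 -0.0022 -0.0436 0 0 1;0 0 0 0 0 0 1;0 0 0 0 0 0 1'
python3 - <<'E'
from arc import *
ang()
from plant import *
import pickle
print(state()["tool_pos"]);c=camera_info("wrist")
for n in ["wrist","scene","top"]: cv2.imwrite(f"pics/{n}17.png",grab_frame(n))
pickle.dump(c,open("pics/w17.pkl","wb"))
crop("pics/wrist17.png","pics/w17c.png",190,90,390,330,2.4)
E
```

```text
time: 17.47
tool_pos: [0.562, -0.1421, 0.1169]
tool_rot: [-0.172, -0.656, 0.711, 0.187]
contact_force: [5.0, -3.9, 0.1]
gripper_width: 0.132
polar 77.18741126728109 open est 49.92741126728109 r 0.07533617440927784 lat -0.0008899442410002604 tilt -29.398646141388923 [ 5.048  -3.8569  0.1095] [-0.5026 -1.2381  0.0966] 0.13174218922541456 [-0.3202  0.3798  1.4944 -0.1179  1.767   1.3386]
[ 0.562  -0.1421  0.1169]
```

View pics/w17c.png

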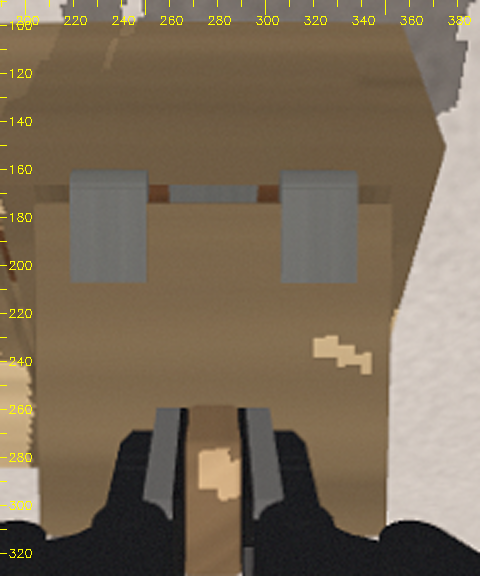

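View pics/scene17.png

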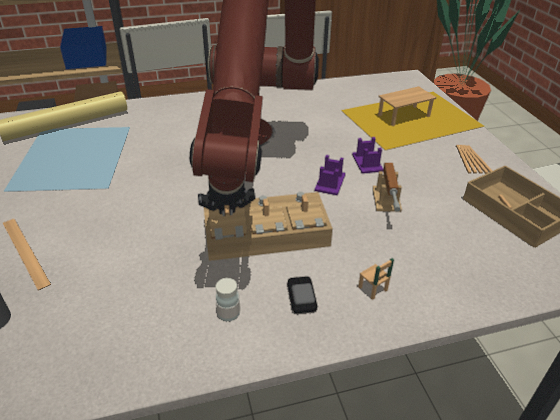

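View pics/top17.png

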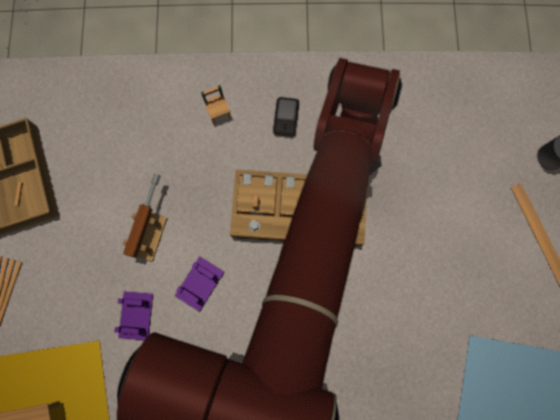

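```bash
python3 - <<'E'
from plan import *
import pickle
c=pickle.load(open("pics/w17.pkl","rb"))
q=Rq(c["rotation"])
def pts(v,ul,ur):
    o,a=ray(c,(ul,v));_,b=ray(c,(ur,v)); ca=q.inv().apply(a);cb=q.inv().apply(b)
    a=a/ca[2];b=b/cb[2]; z=.086/np.linalg.norm(a-b); return o+z*(a+b)/2
B=pts(174.9,204.1,352.4);F=pts(312.4,206.6,350.75)
d=F-B;print(B,F,np.linalg.norm(d),np.degrees(np.arctan2(d[2],-(d@[.9966,-.082,0]))))
E
```

```text
[ 0.5898324  -0.14340046  0.06729796] [ 0.53278022 -0.13903923  0.12531741] 0.0814875933345375 45.399563405669554
```

Independent image measure: cover at 45.4°. Final check on the other covers, the driver, and steadiness.

```bash
python3 -m inch '0 0 0 0 0 0 1;0 0 0 0 0 0 1;0 0 0 0 0 0 1;0 0 0 0 0 0 1;0 0 0 0 0 0 1;0 0 0 0 0 0 1;0 0 0 0 0 0 1;0 0 0 0 0 0 1'
python3 - <<'E'
from arc import *
ang()
from plant import *
cv2.imwrite("pics/scene18.png",grab_frame("scene"))
crop("pics/scene18.png","pics/s18c.png",190,145,420,310,3.4)
E
```

```text
time: 18.28
tool_pos: [0.5619, -0.1421, 0.1169]
tool_rot: [-0.171, -0.656, 0.711, 0.186]
contact_force: [5.6, -3.0, -0.2]
gripper_width: 0.13
polar 77.09636970064102 open est 49.836369700641015 r 0.07534822052538226 lat -0.0008563600815081852 tilt -29.333193017334455 [ 5.6146 -3.026  -0.1902] [-0.532  -1.4036  0.1133] 0.1302259065116828 [-0.3202  0.3789  1.4954 -0.1177  1.7659  1.3386]
```

View pics/s18c.png

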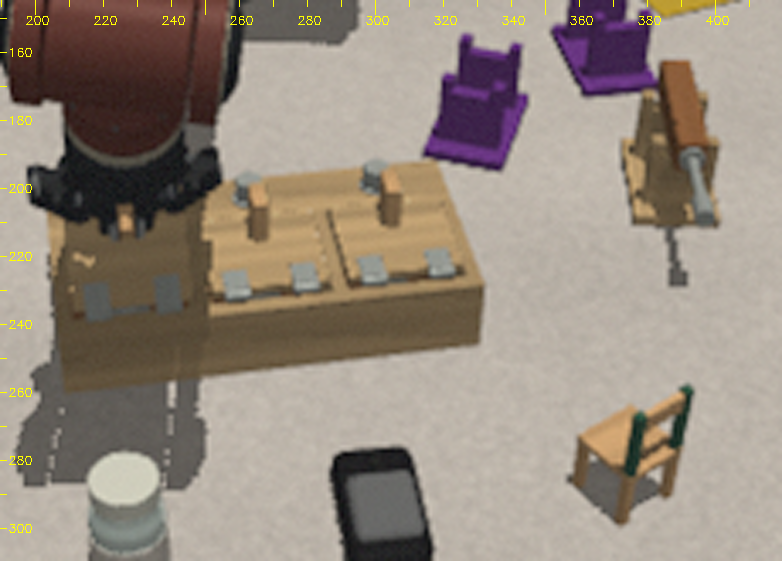

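The driver is in the rest at (390,180). The middle and left covers are shut, the jar, mouse and chair are where they were, and the grip is steady. Handing in.

```bash
python3 -c "
from plant import *
print(job_done())"
```

```text
the job is handed in; nothing more can be done
None
```

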